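# Proof-pull the welded coupons

## Robot

A 6-joint arm with a two-finger parallel gripper is mounted at the origin on the work surface. World frame = base frame: x ahead of the robot, y to its left, z up, the work surface at z = 0. Lengths are in m, angles in rad, forces in N, time in s.
With the tool pointing down it reaches from about 0.275 to 0.75 m from the base axis. Payload 10.2 kg.
Tool frame: the origin (TCP) lies midway between the tips of the shut fingers; the grasp point (between the pads) lies 19 mm behind it; z points along the fingers, y is the line along which they close (so a half turn about z gives the same grasp; the last joint's range is limited). The gripper opens to 85 mm and grips with 20 to 120 N. Pads are 22 mm wide; open, the fingers measure 114 mm over their backs; the gripper's body (76 mm by 85 mm) begins 54 mm behind the grasp point. The pads swing forward as they close: fully open they stand 13 mm farther back than shut.
Start: joints at [-1.389, 0.313, 1.498, -0, 1.331, -0.223], TCP at [0.207, -0.483, 0.231] pointing down, gripper open.
Joint ranges: [-2.94, 2.94], [-0.97, 2.17], [0.19, 2.56], [-1.23, 4.37], [0.02, 3.11], [-2.88, 2.88]. Speed limits (rad/s): [2.39, 2.39, 3.01, 3.14, 3.14, 3.14].

## Interface

Orientations are given as a unit quaternion [w, x, y, z].
In Python, from cell import ctrl gives the robot as it stands. The module is installed in compiled form; this text tells all that it offers.
- The arm moves only by the tool move_arm, never from a script. Its argument "rows" is a list of rows, each a list of 2 entries, a list of its own where there are three numbers: the shift along the tool's x, y, z as a fraction of full scale, then the turn, a rotation vector about the tool's x, y, z as a fraction of full scale. In form: [[[dx, dy, dz], [ax, ay, az]], ...]. A call has 1 to 5 rows; each row is the pose to reach, as a shift and turn from the pose commanded when the call began, along the tool's axes at that moment; what a row does not reach only later rows make up. Full scale, the value 1, is 15 cm for a shift and 60 degrees for a turn. A row lasts 1/10 s, in which the tool goes at most 50 mm and 8.59 degrees, less where a joint would pass 70% of its speed; a pose out of reach is approached as far as the arm can. A call with a number of a shift or a turn outside -1 to 1 is refused whole. A call with a gripper value outside its range is refused whole. "fingers" is the opening in per cent of the stroke, from 0 (shut) to 100 (fully open), set as the call begins (left out, the last holds). The fingers move at their own pace and stop on an object; "squeeze" is the grip in N (left out, the last holds). Time passes only in rows, so rows that repeat a pose let the fingers close. It gives the time, the measured TCP pose, the force, the opening and the grip force at its end, in the units of the state.
- ctrl.get_obs(): the state, without advancing time (a new reading comes with each control period).
- ctrl.grab_frame(name): name is "scene" or "side" or "wrist"; returns the picture (384x512x3 uint8, red, green, blue); there is no depth.
- ctrl.camera_model(name): a dict with "fov_y" (degrees; the focal length in pixels is half the picture's height over the tangent of half this angle, whatever the lens; pixels are square), "cx", "cy" (the principal point, pixels), "cam_to_world" (4x4, takes a point from camera to world coordinates); the wrist camera has in their place "mount" (4x4, takes a point from camera to tool coordinates, whose origin is the TCP and whose axes are the flange's). Camera axes: x right, y up, looking along -z (the intrinsics and any distortion apply to the point x, -y, -z); pixel columns grow to the right and rows downward; lengths in m; the calibration is good to about 2 mm. A picture is of the moment at which its call begins: read the wrist's pose just before it. camera_model takes no time and is no camera call.
- ctrl.job_done(): hands the job in; it is judged then, once.
Trained networks look in the newest picture that a camera, given by its name, has taken for a name from the list of things; names that differ only in an ending like _2 or _b are one class to them, and where a whole thing is asked for, a point or a joint stands for the part that bears it (a point fixed in the world has none). Each returns a list of dicts, best first, with "conf" (0 to 1); they miss things now and then, are a little off and sometimes report something else, mostly with a low value. They report only what shows in the picture. A call takes as long as a camera call. They do not tell look-alikes from the thing itself.
- ctrl.masks_of(camera, target): "mask" (384x512 bool, what is visible of it) and "extent" ([left, top, width, height] in pixels, round what is visible of it).
The state is a dict: "t": time; "qpos": joint angles; "dq": joint speeds; "tau": joint torques, N m; "tcp_pos": TCP position; "ee_rot": TCP orientation; "ft_force": force on the tool from outside, world axes, zero at the start; "ft_torque": the same for the moment, N m; "finger_gap": finger opening in m; "grip_force": force on a finger pad.
Only numpy, scipy, OpenCV 4.12 (cv2) and the standard library are available. Lean on these libraries where they do the work, as an engineer would, in place of code of your own. Each camera call takes 0.05 s, during which the arm holds its last target. There are 200 camera calls.

## Task

With the hand hook in its yellow loop, drag the blue tray all the way out of the rack, then bridge every welded coupon in it over a pair of pegs of the pull rig, lying flat on both crossbars. Hook the rig's yellow loop and pull until the pointer stands in the green field, hold it there for a good second without ever reaching the red, and let it ease back; use the hook for both pulls, never the fingers. At the end lay all coupons flat in the green passed tray, have the hook back in its wooden rest pointing as it did, leave the blue tray out, and leave everything else alone.

Things in the scene. Friction and masses are not known exactly. Their poses are not given: they have to be found in the camera images.
- hook_grip (a point): Hand hook, 140 g: centre of its square orange handle (24 x 24 mm, from 60 mm behind to 50 mm ahead of this point). Own +x points along the tool to the hook end, +z up. An 8 mm steel rod goes on along +x to 110 mm, then turns straight down: that turned-down end (9 mm thick) is the hook. Balances about 10 mm ahead of this point.
- hook_tip (a point): The lowest point of the hook's turned-down end: 110 mm ahead of hook_grip and 34.5 mm below it.
- rest_seat (a point): Fixed wooden hook rest: where hook_grip lies when rested, 50 mm above the table; own +x is where the hook then points. Saddles: under the handle 45 mm behind (14 mm long, cheeks 30 mm apart, top 52 mm above the table), under the rod 85 mm ahead (cheeks 17 mm apart, top 60 mm above the table). Lift straight out, lower straight in.
- rack: Fixed grey steel rack, 180 long x 210 wide x 102 mm high, origin under its centre on the table; its open front faces its own -x. The blue tray slides out of it to -x. Its roof covers the tray when that is in.
- tray (a joint): How far the blue tray is out of the rack, in m: 0 fully in (start), 0.155 at its stop, fully out. It slides along the rack's -x with about 2 N of friction and stays where left. Inner floor 13 mm above the table, 124 mm (along the slide) x 158 mm, walls 15 mm above the floor.
- tray_loop (a point): Centre of the yellow pull loop on the tray's front: a level loop of 6 mm bar, free opening about 30 mm (along the pull) x 36 mm (across), 44 mm above the table. Its near bar lies 19 mm from this point to the rack's -x. The hook's end drops into it from above.
- rig: Fixed pull rig, base 290 x 150 mm; origin on the table under the middle seat; pulls to own -x. Two sliding crossbars, tops 20.5 mm above the table: green (joint gauge), aluminium with yellow loop (yoke). Three upright pegs on each, 10 mm thick, 22 mm tall, at x = +37 (green) and -37 mm, y = -50, 0, 50 mm. Black housing 45 mm high at x = 90 to 190 mm, orange pointer over green and red fields.
- gauge (a joint): Travel of the green crossbar and of the gauge pointer, in m: 0 at rest, spring about 1.3 N at 0 rising by 220 N/m; green field 0.022 to 0.034, red field from 0.038; stop at 0.05. It springs back when let go.
- yoke (a joint): Travel of the aluminium crossbar with the loop, in m: 0 at rest, stop at 0.07, weak return spring (about 1 N). Coupons pull the gauge along with it after about 6 mm of slack.
- yoke_loop (a point): Centre of the yoke's yellow loop: level loop of 6 mm bar like the tray's, 40.5 mm above the table, free opening about 30 mm (along the pull) x 36 mm (across), near bar 19 mm from this point to the rig's -x.
- passed_floor (a point): Centre of the inner floor of the green passed tray, fixed, 5 mm above the table: inside 125 mm (own x) x 180 mm (own y), walls 13 mm above the floor.
- seat0 (a point): Where coupon_mid comes when a coupon is seated on peg pair 0 (own y = -50 mm of the rig), 48.5 mm above the table; it moves with the green crossbar. The coupon's x lies along the rig's x, either way round.
- coupon0_mid (a point): Welded steel T coupon 0 (absent in some starts), about 160 g: strap 100 (own x) x 40 (y) x 6 mm with 16 mm square holes 37 mm either side of the middle; upright fin on its middle, 38 long (x) x 10 thick (y), top 56 mm above the underside. This point: middle axis, 28 mm above the underside. Starts in the blue tray, along the slide.
- seat1 (a point): Where coupon_mid comes when a coupon is seated on peg pair 1 (own y = 0 mm of the rig), 48.5 mm above the table; it moves with the green crossbar. The coupon's x lies along the rig's x, either way round.
- coupon1_mid (a point): Welded steel T coupon 1 (absent in some starts), about 160 g: strap 100 (own x) x 40 (y) x 6 mm with 16 mm square holes 37 mm either side of the middle; upright fin on its middle, 38 long (x) x 10 thick (y), top 56 mm above the underside. This point: middle axis, 28 mm above the underside. Starts in the blue tray, along the slide.
- seat2 (a point): Where coupon_mid comes when a coupon is seated on peg pair 2 (own y = 50 mm of the rig), 48.5 mm above the table; it moves with the green crossbar. The coupon's x lies along the rig's x, either way round.
- coupon2_mid (a point): Welded steel T coupon 2 (absent in some starts), about 160 g: strap 100 (own x) x 40 (y) x 6 mm with 16 mm square holes 37 mm either side of the middle; upright fin on its middle, 38 long (x) x 10 thick (y), top 56 mm above the underside. This point: middle axis, 28 mm above the underside. Starts in the blue tray, along the slide.
- tape_roll: Bystander, leave alone: blue tape roll, 90 mm across, 24 mm high; origin under its middle.
- spray_can: Bystander, leave alone: red spray can, 64 mm thick, 170 mm tall; origin under its middle.
- wire_brush: Bystander, leave alone: hand brush; origin under its middle.
- tube_offcut: Bystander, leave alone: steel tube offcut, 48 mm across, 50 mm tall; origin under its middle.
- nut_cup: Bystander, leave alone: yellow cup, 64 mm across, 50 mm tall; origin under its middle.
Things that resemble listed ones, but are neither listed nor needed, are in the scene too. Of the things that look like the part that bears rest_seat, the larger one is meant.

How it is judged:
On the way, in this order (a step that is already met when the one before it is completed fails the run):
1. the tray is drawn out of the rack to within 25 mm of its stop, with the hook's end in its loop (value of joint tray above 0.13 m and distance between hook_tip and tray_loop below 0.036 m), for 0.2 s.
2. every coupon is seated on a pair of pegs, flat on both crossbars, with the gauge at rest ((distance between coupon0_mid and seat0 below 0.01 m or distance between coupon0_mid and seat1 below 0.01 m or distance between coupon0_mid and seat2 below 0.01 m) and angle between the x axis of each of coupon0_mid, coupon1_mid, coupon2_mid and the x axis of rig, either way round below 0.12 rad and (distance between coupon1_mid and seat0 below 0.01 m or distance between coupon1_mid and seat1 below 0.01 m or distance between coupon1_mid and seat2 below 0.01 m) and (distance between coupon2_mid and seat0 below 0.01 m or distance between coupon2_mid and seat1 below 0.01 m or distance between coupon2_mid and seat2 below 0.01 m) and value of joint gauge below 0.006 m), for 0.3 s.
3. with the hook's end in the yoke's loop and all coupons seated, the pointer stays in the green field for a second ((distance between coupon0_mid and seat0 below 0.01 m or distance between coupon0_mid and seat1 below 0.01 m or distance between coupon0_mid and seat2 below 0.01 m) and angle between the x axis of each of coupon0_mid, coupon1_mid, coupon2_mid and the x axis of rig, either way round below 0.12 rad and (distance between coupon1_mid and seat0 below 0.01 m or distance between coupon1_mid and seat1 below 0.01 m or distance between coupon1_mid and seat2 below 0.01 m) and (distance between coupon2_mid and seat0 below 0.01 m or distance between coupon2_mid and seat1 below 0.01 m or distance between coupon2_mid and seat2 below 0.01 m) and value of joint gauge between 0.022 and 0.034 m and distance between hook_tip and yoke_loop below 0.036 m), for 0.95 s.
At the end, for the whole second after the job is handed in: Every coupon lies flat (within 7 degrees) and still on the floor of the green passed tray, its middle inside the tray; the gauge is back within 5 mm of rest; the blue tray is still out by more than 110 mm; the hook lies in its rest within 14 mm and 7 degrees, hook end down (x of coupon0_mid in the frame of passed_floor between -0.046 and 0.046 m and y of coupon0_mid in the frame of passed_floor between -0.08 and 0.08 m and z of coupon0_mid in the frame of passed_floor between 0.02 and 0.034 m and angle between each of coupon0_mid, coupon1_mid, coupon2_mid's own z axis and vertical below 0.12 rad and linear speed of each of coupon0, coupon1, coupon2, hook below 0.02 m/s and x of coupon1_mid in the frame of passed_floor between -0.046 and 0.046 m and y of coupon1_mid in the frame of passed_floor between -0.08 and 0.08 m and z of coupon1_mid in the frame of passed_floor between 0.02 and 0.034 m and x of coupon2_mid in the frame of passed_floor between -0.046 and 0.046 m and y of coupon2_mid in the frame of passed_floor between -0.08 and 0.08 m and z of coupon2_mid in the frame of passed_floor between 0.02 and 0.034 m and value of joint gauge below 0.005 m and value of joint tray above 0.11 m and distance between hook_grip and rest_seat below 0.014 m and x of hook_tip in the frame of rest_seat above 0.09 m and angle between the x axis of hook_grip and the x axis of rest_seat, either way round below 0.12 rad and angle between the z axis of hook_grip and the z axis of rest_seat, either way round below 0.2 rad); the robot touches nothing.
It fails at once if the pointer goes into the red field (value of joint gauge above 0.038 m).
It fails at once if the fingers, not the hook, move the tray while it is in the rack (value of joint tray below 0.12 m and contact force between the fingers and tray above 5 N).
It fails at once if the fingers, not the hook, pull the yoke or gauge (value of joint gauge above 0.012 m and (contact force between the fingers and yoke above 5 N or contact force between the fingers and gauge above 5 N)).
It fails at once if a bystander is moved more than 30 mm (distance of any of tape_roll, spray_can, wire_brush, tube_offcut, nut_cup from where it was at the start of the episode above 0.03 m).
Of coupon0, coupon1, coupon2 only 2 to 3 are there at a start; the rules pass over those that are not, and their reading is None.
At some moment in a run one of coupon0, coupon1, coupon2 may be knocked a few centimetres aside while the robot is not near it.
It also fails if it takes over 210 s, if anything falls off the work surface, if the arm or the gripper's body presses on something with over 40 N, if the wrist force passes 120 N, or if a joint passes its speed limit or range.

## Working session

There is one attempt and no reset: what is moved stays moved. The work goes in short steps, Python scripts to look and compute and a tool call to move; the robot and the scene stay as the last step left them, time stands still between calls to the robot, and variables do not carry over. Pictures are saved under pics/ and viewed, at most 14 in all, crops included, and the job is handed in when it is done.

Besides the shell and the picture viewer there is one more tool, called after ">>>" as name(argument=value, ...), one argument or row to a line, values as JSON. move_arm: Moves the arm, as the interface text tells. Shift numbers are shares of 15 cm and turn numbers shares of 60 degrees, none past 1 either way. Its arguments: {"type":"object","properties":{"rows":{"type":"array","items":{"type":"array"}},"fingers":{"type":"number"},"squeeze":{"type":"number"}},"required":["rows"]}

```bash
mkdir -p pics; ls; cat > a.py <<'E'
from cell import ctrl
import cv2, numpy as np, json
for n in ["scene","side"]:
    im=ctrl.grab_frame(n); cv2.imwrite(f"pics/{n}0.png",im[:,:,::-1])
    print(n,{k:np.round(v,4).tolist() for k,v in ctrl.camera_model(n).items() if not isinstance(v,str)})
im=ctrl.grab_frame("wrist"); cv2.imwrite("pics/wrist0.png",im[:,:,::-1])
print({k:(np.round(v,4).tolist() if not isinstance(v,str) else v) for k,v in ctrl.camera_model("wrist").items()})
o=ctrl.get_obs(); print({k:np.round(v,4).tolist() for k,v in o.items()})
a=[cv2.imread(f"pics/{n}0.png") for n in ["scene","side"]]
E
python3 a.py
```

```text
pics
scene {'fov_y': 55.4124, 'cx': 255.7835, 'cy': 190.8163, 'cam_to_world': [[-0.8752, -0.3881, 0.2888, 0.8864], [0.4836, -0.6869, 0.5425, 0.5692], [-0.0122, 0.6144, 0.7889, 0.9921], [0.0, 0.0, 0.0, 1.0]]}
side {'fov_y': 50.314, 'cx': 256.9128, 'cy': 184.726, 'cam_to_world': [[0.9511, 0.2086, -0.2279, 0.2534], [-0.3088, 0.6656, -0.6794, -0.8495], [0.0099, 0.7166, 0.6975, 0.9003], [0.0, 0.0, 0.0, 1.0]]}
{'fov_y': 64.6, 'cx': 255.7827, 'cy': 187.644, 'mount': [[0.0001, 0.955, 0.2966, 0.0764], [1.0, 0.0001, -0.0009, 0.0006], [-0.0009, 0.2966, -0.955, -0.1427], [0.0, 0.0, 0.0, 1.0]]}
{'t': 0.15, 'qpos': [-1.3894, 0.3133, 1.4982, 0.0, 1.3311, -0.2234], 'dq': [-0.0011, -0.0012, -0.0032, 0.0024, -0.0, -0.0009], 'tau': [0.0027, -41.2368, -25.9797, -0.0, 0.0032, -0.0], 'tcp_pos': [0.2067, -0.4824, 0.2309], 'ee_rot': [-0.0005, 0.9796, 0.201, 0.0], 'ft_force': [0.3227, -0.4102, -1.0116], 'ft_torque': [-0.0563, -0.0266, -0.0402], 'grip_force': 0.0, 'finger_gap': 0.0853}
```

View pics/scene0.png

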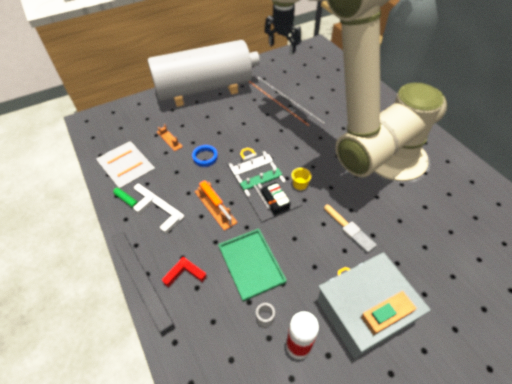

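View pics/side0.png

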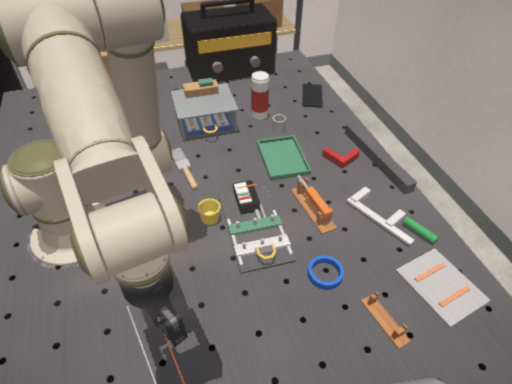

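```bash
cat > h.py <<'E'
from cell import ctrl
import cv2, numpy as np
from scipy.spatial.transform import Rotation as R
def Rq(q): return R.from_quat([q[1],q[2],q[3],q[0]])
def cam(n,o=None):
    m=ctrl.camera_model(n); f=192/np.tan(np.radians(m["fov_y"]/2))
    if n=="wrist":
        o=o or ctrl.get_obs(); T=np.eye(4); T[:3,:3]=Rq(o["ee_rot"]).as_matrix(); T[:3,3]=o["tcp_pos"]; M=T@np.array(m["mount"])
    else: M=np.array(m["cam_to_world"])
    return f,m["cx"],m["cy"],M
def back(c,uv,z):
    f,cx,cy,M=c; uv=np.atleast_2d(uv).astype(float)
    d=np.c_[(uv[:,0]-cx)/f,-(uv[:,1]-cy)/f,-np.ones(len(uv))]@M[:3,:3].T
    return M[:3,3]+d*((z-M[2,3])/d[:,2])[:,None]
def proj(c,P):
    f,cx,cy,M=c; p=(np.atleast_2d(P)-M[:3,3])@M[:3,:3]
    return np.c_[cx+f*p[:,0]/-p[:,2],cy-f*p[:,1]/-p[:,2]]
def toolstep(dp,o=None):
    "world displacement -> fractions of 15cm along tool axes"
    o=o or ctrl.get_obs(); return Rq(o["ee_rot"]).inv().apply(dp)/0.15
E
cat > b.py <<'E'
from h import *
H=dict(hook_grip=.05,rack=.102,tray=.03,tray_loop=.044,passed_floor=.01,rig=.01,yoke=.02,gauge=.02,tape_roll=.024,spray_can=.17,wire_brush=.01,tube_offcut=.05,nut_cup=.05,coupon0_mid=.03,rest_seat=.05)
for n in ["scene","side"]:
    ctrl.grab_frame(n); c=cam(n)
    for k,z in H.items():
        for r in ctrl.masks_of(n,k)[:4]:
            if r["conf"]<.25: continue
            v,u=np.nonzero(r["mask"]); p=back(c,[u.mean(),v.mean()],z)[0]
            rc=cv2.minAreaRect(back(c,np.c_[u,v],z)[:,:2].astype(np.float32))
            print(n,k,round(r["conf"],2),r["extent"],p[:2].round(3),"rect",np.round(rc[0],3),np.round(rc[1],3),round(rc[2],1))
E
python3 b.py
```

```text
scene hook_grip 0.88 [198.8, 178.4, 22.3, 28.2] [ 0.677 -0.144] rect [ 0.678 -0.142] [0.029 0.123] 4.5
scene rack 0.97 [316.1, 254.0, 111.7, 101.5] [0.487 0.405] rect [0.482 0.396] [0.191 0.239] 87.8
scene passed_floor 0.66 [219.6, 226.8, 64.6, 75.8] [0.671 0.127] rect [0.668 0.12 ] [0.199 0.14 ] 85.6
scene rig 0.6 [228.9, 148.3, 75.7, 74.2] [ 0.492 -0.118] rect [ 0.489 -0.135] [0.302 0.154] 87.1
scene rig 0.51 [218.8, 228.3, 65.7, 75.3] [0.671 0.127] rect [0.667 0.12 ] [0.202 0.144] 85.4
scene rig 0.25 [200.3, 181.5, 34.3, 42.5] [ 0.665 -0.143] rect [ 0.663 -0.132] [0.031 0.209] 5.7
scene yoke 0.8 [229.2, 150.5, 42.5, 18.9] [ 0.487 -0.218] rect [ 0.487 -0.212] [0.12  0.124] 44.4
scene yoke 0.69 [324.4, 206.7, 53.4, 45.0] [0.347 0.183] rect [0.348 0.164] [0.048 0.203] 6.2
scene yoke 0.56 [239.6, 169.6, 44.8, 36.7] [ 0.496 -0.127] rect [ 0.494 -0.09 ] [0.143 0.152] 86.5
scene gauge 0.86 [240.7, 168.8, 38.7, 19.3] [ 0.493 -0.137] rect [ 0.491 -0.134] [0.047 0.148] 87.3
scene tape_roll 0.71 [227.6, 150.1, 42.3, 20.6] [ 0.485 -0.22 ] rect [ 0.485 -0.24 ] [0.106 0.151] 86.6
scene tape_rol
[... 2593 characters left out ...]
ut 0.72 [235.5, 235.6, 53.3, 24.6] [ 0.473 -0.241] rect [ 0.473 -0.247] [0.065 0.145] 87.3
side nut_cup 0.68 [216.4, 177.9, 79.4, 93.9] [ 0.474 -0.177] rect [ 0.477 -0.149] [0.316 0.146] 87.3
side nut_cup 0.58 [197.3, 197.4, 19.3, 25.7] [ 0.371 -0.081] rect [ 0.369 -0.081] [0.095 0.059] 75.8
side nut_cup 0.48 [298.6, 176.4, 27.1, 39.8] [ 0.674 -0.126] rect [ 0.673 -0.112] [0.035 0.172] 5.3
side rest_seat 0.94 [361.8, 290.4, 47.5, 61.6] [ 0.67  -0.521] rect [ 0.675 -0.516] [0.052 0.133] 10.2
side rest_seat 0.57 [290.5, 178.1, 45.0, 52.6] [ 0.648 -0.161] rect [ 0.65  -0.144] [0.064 0.207] 0.1
side rest_seat 0.29 [233.6, 235.2, 54.8, 21.6] [ 0.472 -0.241] rect [ 0.473 -0.247] [0.065 0.146] 85.0
```

View pics/wrist0.png

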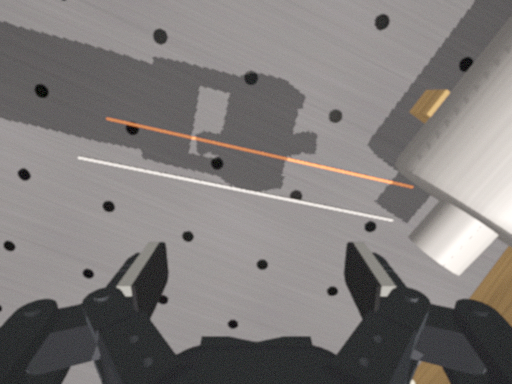

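>>> move_arm(
  rows=[
    [[1,-0.4,-0.35],[0,0,-0.7]],
    [[1,-0.4,-0.35],[0,0,-0.7]],
    [[1,-0.4,-0.35],[0,0,-0.7]],
    [[1,-0.4,-0.35],[0,0,-0.7]],
    [[1,-0.4,-0.35],[0,0,-0.7]],
  ],
)

```text
t: 2.25
tcp_pos: [0.3228, -0.3668, 0.2851]
ee_rot: [0.001, 0.84, 0.543, 0.0]
ft_force: [-0.9, 0.1, 0.3]
finger_gap: 0.0855
grip_force: 0.0
```

>>> move_arm(
  rows=[
    [[1,0.39,0],[0,0,-0.4135]],
    [[1,0.39,0],[0,0,-0.4135]],
    [[1,0.39,0],[0,0,-0.4135]],
    [[1,0.39,0],[0,0,-0.4135]],
    [[1,0.39,0],[0,0,-0.4135]],
  ],
)

```text
t: 2.75
tcp_pos: [0.4378, -0.2557, 0.2837]
ee_rot: [-0.0, 0.706, 0.708, -0.0]
ft_force: [-0.6, 0.4, 0.1]
finger_gap: 0.0855
grip_force: 0.0
```

>>> move_arm(
  rows=[
    [[0.907,0.953,0],[0,0,0]],
    [[0.907,0.953,0],[0,0,0]],
    [[0.907,0.953,0],[0,0,0]],
    [[0.907,0.953,0],[0,0,0]],
    [[0.907,0.953,0],[0,0,0]],
  ],
)

```text
t: 3.25
tcp_pos: [0.5818, -0.1188, 0.2828]
ee_rot: [-0.0, 0.706, 0.708, 0.0]
ft_force: [-0.8, -0.5, 0.2]
finger_gap: 0.0853
grip_force: 0.0
```

```bash
cat > snap.py <<'E'
import sys
from h import *
o=ctrl.get_obs(); im=ctrl.grab_frame("wrist"); np.save("last.npy",im)
import pickle; pickle.dump(o,open("last.pkl","wb"))
print(o["t"],np.round(o["tcp_pos"],4),np.round(o["ee_rot"],4),np.round(o["finger_gap"],4),np.round(o["ft_force"],1))
cv2.imwrite(f"pics/{sys.argv[1]}.png",im[:,:,::-1])
E
python3 snap.py w1
```

```text
3.25 [ 0.5818 -0.1188  0.2828] [-5.000e-04  7.064e-01  7.078e-01  2.000e-04] 0.0853 [-0.8 -0.5  0.2]
```

View pics/w1.png

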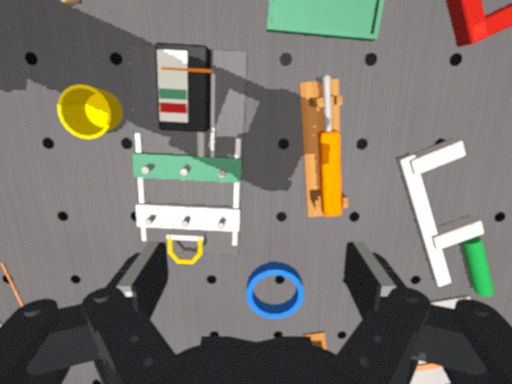

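```bash
cat > c.py <<'E'
from h import *
import pickle
im=np.load("last.npy"); o=pickle.load(open("last.pkl","rb")); c=cam("wrist",o)
hsv=cv2.cvtColor(im,cv2.COLOR_RGB2HSV)
def rect(m,z,name,roi):
    k=np.zeros(m.shape,bool); x,y,w,h=roi; k[y:y+h,x:x+w]=m[y:y+h,x:x+w]
    k=cv2.morphologyEx(k.astype(np.uint8),cv2.MORPH_OPEN,np.ones((3,3)))
    n,l,s,_=cv2.connectedComponentsWithStats(k); i=1+np.argmax(s[1:,4]); v,u=np.nonzero(l==i)
    P=back(c,np.c_[u,v],z)[:,:2]
    rc=cv2.minAreaRect(P.astype(np.float32)); print(name,s[i],"cen",P.mean(0).round(4),"rect",np.round(rc[0],4),np.round(rc[1],4),round(rc[2],2))
print(hsv[172,331],hsv[100,310],hsv[168,160],hsv[218,160],hsv[260,180],im[216,222])
Hh,S,V=[hsv[:,:,i].astype(int) for i in range(3)]
rect((Hh>12)&(Hh<22)&(S>215)&(V>150),.062,"handle",(300,110,60,120))
rect((Hh>70)&(Hh<90)&(S>90),.0205,"gauge",(125,140,125,50))
rect((S<40)&(V>150),.0205,"yoke",(125,195,125,40))
rect((Hh>20)&(Hh<32)&(S>150),.0405,"loop",(160,225,50,50))
rect((V<45),.045,"housing",(150,35,70,105))
E
python3 c.py; python3 - <<'E'
import cv2
im=cv2.imread('pics/w1.png'); cv2.imwrite('pics/w1c.png',cv2.resize(im[40:280,120:360],None,fx=2.5,fy=2.5,interpolation=cv2.INTER_CUBIC))
E
```

```text
[ 22 255 255] [ 12 169 104] [ 73  95 206] [  0   0 255] [ 26 255 255] [241 238 231]
handle [319 132  12  84 500] cen [ 0.667  -0.1342] rect [ 0.6693 -0.14  ] [0.013  0.1073] 6.13
gauge [ 134  153  107   29 2082] cen [ 0.4896 -0.139 ] rect [ 0.4889 -0.14  ] [0.0339 0.1454] 87.23
yoke [ 135  195  106   40 2741] cen [ 0.4853 -0.214 ] rect [ 0.4845 -0.2104] [0.1516 0.0603] 0.11
loop [168 240  35  24 249] cen [ 0.4822 -0.2615] rect [ 0.4823 -0.2592] [0.0352 0.048 ] 86.13
housing [205  74   5  55 231] cen [ 0.5236 -0.051 ] rect [ 0.5237 -0.0531] [0.0629 0.0048] 87.28
```

View pics/w1c.png

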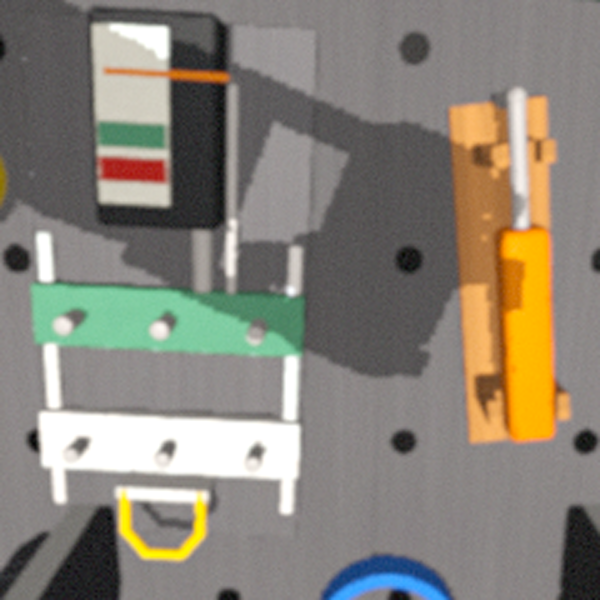

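```bash
cat > d.py <<'E'
from h import *
import pickle
o=pickle.load(open("last.pkl","rb")); c=cam("wrist",o)
q=lambda L:np.array(L)/2.5+[120-.3,40-.3]
h=back(c,q([(526,230),(531.5,439.5)]),.062)[:,:2]; d=h[0]-h[1]; print("handle",h.round(4),np.linalg.norm(d),"yaw",np.degrees(np.arctan2(d[1],d[0])), "grip",(h[1]+d/np.linalg.norm(d)*.06).round(4),(h[0]-d/np.linalg.norm(d)*.05).round(4))
t=back(c,q([(518,95)]),.054);print("rodend",t)
P=back(c,q([(64,324),(159,329),(254,333),(68,457),(163,458),(252,462)]),.0425)[:,:2]
# model rig
M=np.array([[.037,-.05],[.037,0],[.037,.05],[-.037,-.05],[-.037,0],[-.037,.05]])
for s in (1,-1):
    X=M*[1,s]; 
    A=np.r_[np.c_[X[:,0],-X[:,1],np.ones(6),np.zeros(6)],np.c_[X[:,1],X[:,0],np.zeros(6),np.ones(6)]]
    r,res,_,_=np.linalg.lstsq(A,np.r_[P[:,0],P[:,1]],rcond=None); print(s,r,res,np.degrees(np.arctan2(r[1],r[0])),np.hypot(r[0],r[1]))
print(P.round(4)); 
print("loop bars",back(c,q([(163,494),(165,555),(122,520),(205,515)]),.0405).round(4))
for z,l in((.0205,[(35,285),(303,295),(302,354),(37,342)]),(.0205,[(40,410),(298,422),(298,478),(42,466)])): print(back(c,q(l),z)[:,:2].mean(0))
E
python3 d.py
```

```text
handle [[ 0.6707 -0.0867]
 [ 0.6816 -0.1938]] 0.10764280634676111 yaw 95.78095350976061 grip [ 0.6755 -0.1341] [ 0.6758 -0.1364]
rodend [[ 0.66437405 -0.02606368  0.054     ]]
1 [ 0.00396385 -0.09793933  0.4866276  -0.17698241] [0.01789955] -87.68236404399593 0.09801951124898922
-1 [ 0.04459684  0.99500339  0.4866276  -0.17698241] [5.88204513e-06] 87.43367520118899 0.9960023181727097
[[ 0.4395 -0.1378]
 [ 0.4885 -0.1404]
 [ 0.5378 -0.1424]
 [ 0.4337 -0.2127]
 [ 0.4857 -0.2132]
 [ 0.5344 -0.2155]]
loop bars [[ 0.4838 -0.236   0.0405]
 [ 0.4823 -0.2746  0.0405]
 [ 0.4595 -0.2522  0.0405]
 [ 0.5066 -0.249   0.0405]]
[ 0.48930896 -0.14047558]
[ 0.48469984 -0.21437965]
```

>>> move_arm(
  rows=[
    [[-0.055,0.62,0.9],[0,0,-0.095]],
    [[-0.055,0.62,0.9],[0,0,-0.095]],
    [[-0.055,0.62,0.9],[0,0,-0.095]],
    [[-0.055,0.62,0.9],[0,0,-0.095]],
    [[-0.055,0.62,0.9],[0,0,-0.095]],
  ],
)

```text
t: 3.8
tcp_pos: [0.672, -0.1308, 0.1469]
ee_rot: [-0.002, 0.672, 0.741, -0.001]
ft_force: [-0.2, 0.1, 0.2]
finger_gap: 0.0848
grip_force: 0.0
```

```bash
python3 snap.py w2; python3 - <<'E'
import cv2
im=cv2.imread('pics/w2.png'); cv2.imwrite('pics/w2c.png',im)
E
```

```text
3.8 [ 0.672  -0.1308  0.1469] [-0.0016  0.672   0.7406 -0.0008] 0.0848 [-0.2  0.1  0.2]
```

View pics/w2.png

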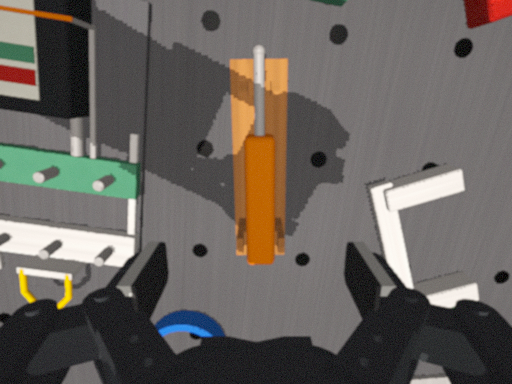

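```bash
python3 - <<'E'
from h import *
import pickle
o=pickle.load(open("last.pkl","rb")); c=cam("wrist",o)
h=back(c,[(259.5,135.5),(261.5,263)],.062)[:,:2]; d=h[0]-h[1]; L=np.linalg.norm(d);d/=L; g=h.mean(0)-.005*d
print(L,np.degrees(np.arctan2(d[1],d[0])),g); tgt=np.r_[g+.008*d,.034]; print(tgt,np.round(toolstep(tgt-np.array(o["tcp_pos"]),o),3))
x=Rq(o["ee_rot"]).as_matrix()[:,0]; print(np.degrees(np.arctan2(x[1],x[0])))
E
```

```text
0.10780405842250806 96.68113001069949 [ 0.67769331 -0.14393481]
[ 0.67676256 -0.13598914  0.034     ] [-0.038  0.031  0.752]
95.56123467978807
```

```bash
python3 snap.py w3; python3 - <<'E'
from h import *
import pickle
o=pickle.load(open("last.pkl","rb")); c=cam("wrist",o)
im=np.load("last.npy"); hsv=cv2.cvtColor(im,cv2.COLOR_RGB2HSV); 
print(np.abs(im.astype(int)-cv2.imread("pics/w2.png")[:,:,::-1]).mean())
m=(im[:,:,0]>120)&(im[:,:,2]<30); m=cv2.morphologyEx(m.astype(np.uint8),cv2.MORPH_OPEN,np.ones((5,5)))
v,u=np.nonzero(m[:,220:300]); u+=220; rc=cv2.minAreaRect(np.c_[u,v].astype(np.float32)); print(rc, v.min(),v.max())
print(cv2.boxPoints(rc))
for z,p in((.062,(259.5,135.5)),(.062,(261.5,263)),(.054,(259,47))): print(back(c,[p],z).round(4))
E
```

```text
3.85 [ 0.6724 -0.1306  0.1496] [ 2.000e-04  6.718e-01  7.407e-01 -1.000e-04] 0.0853 [-0.8  0.4 -0.6]
5.784259372287327
((258.5, 197.5), (127.0, 29.0), 90.0) 134 261
[[244. 134.]
 [273. 134.]
 [273. 261.]
 [244. 261.]]
[[ 0.6716 -0.0857  0.062 ]]
[[ 0.6843 -0.1941  0.062 ]]
[[ 0.6651 -0.0239  0.054 ]]
```

```bash
python3 - <<'E'
from h import *
import pickle
o=pickle.load(open("last.pkl","rb")); c=cam("wrist",o)
h=back(c,[(259,134),(259,262)],.062)[:,:2]; d=h[0]-h[1]; L=np.linalg.norm(d);d/=L; g=h.mean(0)+.005*d
print(L,np.degrees(np.arctan2(d[1],d[0])),g); tgt=np.r_[g+.008*d,.034]; print(tgt,np.round(toolstep(tgt-np.array(o["tcp_pos"]),o),3))
E
```

```text
0.10927749498027471 95.77670971906768 [ 0.67610462 -0.13399559]
[ 0.6752994  -0.12603622  0.034     ] [0.029 0.022 0.77 ]
```

>>> move_arm(
  rows=[
    [[0.029,0.022,0.2],[0,0,0]],
    [[0.029,0.022,0.5],[0,0,0]],
    [[0.029,0.022,0.7],[0,0,0]],
    [[0.029,0.022,0.77],[0,0,0]],
    [[0.029,0.022,0.77],[0,0,0]],
  ],
)

```text
t: 4.4
tcp_pos: [0.6758, -0.1248, 0.0346]
ee_rot: [0.0, 0.671, 0.741, 0.0]
ft_force: [0.7, 0.7, -0.6]
finger_gap: 0.0857
grip_force: 0.0
```

>>> move_arm(
  rows=[
    [[0,0,0],[0,0,0]],
    [[0,0,0],[0,0,0]],
    [[0,0,0],[0,0,0]],
    [[0,0,0],[0,0,0]],
    [[0,0,0],[0,0,0]],
  ],
  fingers=0,
  squeeze=90,
)

```text
t: 4.9
tcp_pos: [0.6763, -0.1244, 0.0343]
ee_rot: [0.001, 0.671, 0.741, 0.0]
ft_force: [-0.1, 0.9, 5.5]
finger_gap: 0.0226
grip_force: 88.4
```

>>> move_arm(
  rows=[
    [[0,0,0],[0,0,0]],
    [[0,0,0],[0,0,0]],
    [[0,0,0],[0,0,0]],
    [[0,0,0],[0,0,0]],
    [[0,0,0],[0,0,0]],
  ],
)

```text
t: 5.4
tcp_pos: [0.6763, -0.1244, 0.0343]
ee_rot: [0.001, 0.671, 0.741, 0.0]
ft_force: [-1.1, 0.8, 5.5]
finger_gap: 0.0228
grip_force: 88.4
```

>>> move_arm(
  rows=[
    [[0,0,-0.2],[0,0,0]],
    [[0,0,-0.4],[0,0,0]],
    [[0,0,-0.7],[0,0,0]],
    [[0,0,-0.9],[0,0,0]],
    [[0,0,-0.9],[0,0,0]],
  ],
)

```text
t: 5.9
tcp_pos: [0.6773, -0.1247, 0.1733]
ee_rot: [0.004, 0.671, 0.741, 0.002]
ft_force: [0.9, -0.4, -1.2]
finger_gap: 0.0228
grip_force: 88.4
```

```bash
python3 - <<'E'
from h import *
for n,roi in(("scene",(325,255,35,30)),("side",(195,115,35,25))):
    im=ctrl.grab_frame(n); c=cam(n); x,y,w,h=roi; hsv=cv2.cvtColor(im,cv2.COLOR_RGB2HSV)[y:y+h,x:x+w]
    m=(hsv[:,:,0]>20)&(hsv[:,:,0]<33)&(hsv[:,:,1]>150); v,u=np.nonzero(m); P=back(c,np.c_[u+x,v+y],.044); print(n,m.sum(),u.min()+x,u.max()+x,v.min()+y,v.max()+y,P.min(0),P.max(0))
print(ctrl.get_obs()["tcp_pos"])
E
```

```text
scene 35 338 348 267 273 [0.44654218 0.2773096  0.044     ] [0.48018447 0.28825918 0.044     ]Traceback (most recent call last):
  File "<stdin>", line 4, in <module>
    return umr_minimum(a, axis, None, out, keepdims, initial, where)
ValueError: zero-size array to reduction operation minimum which has no identity
```

>>> move_arm(
  rows=[
    [[0.2,-0.15,0],[0,0,0]],
    [[0.4,-0.3,0],[0,0,0]],
    [[0.6,-0.45,0],[0,0,0]],
    [[0.82,-0.61,0],[0,0,0]],
    [[0.82,-0.61,0],[0,0,0]],
  ],
)

```text
t: 6.5
tcp_pos: [0.569, -0.0075, 0.1665]
ee_rot: [-0.003, 0.67, 0.742, -0.001]
ft_force: [0.2, -0.4, -1.5]
finger_gap: 0.0222
grip_force: 88.8
```

>>> move_arm(
  rows=[
    [[0.2,-0.15,0],[0,0,0.04]],
    [[0.4,-0.3,0],[0,0,0.08]],
    [[0.6,-0.45,0],[0,0,0.12]],
    [[0.82,-0.61,0],[0,0,0.128]],
    [[0.82,-0.61,0],[0,0,0.128]],
  ],
)

```text
t: 7.0
tcp_pos: [0.4663, 0.1047, 0.167]
ee_rot: [-0.002, 0.718, 0.696, -0.001]
ft_force: [-0.1, 0.1, -1.7]
finger_gap: 0.0229
grip_force: 88.9
```

>>> move_arm(
  rows=[
    [[0,0,0],[0,0,0]],
    [[0,0,0],[0,0,0]],
  ],
)

```text
t: 7.2
tcp_pos: [0.4697, 0.1016, 0.1676]
ee_rot: [-0.0, 0.719, 0.695, -0.0]
ft_force: [0.0, 0.1, -1.0]
finger_gap: 0.0225
grip_force: 88.9
```

```bash
python3 snap.py w4
```

```text
7.2 [0.4697 0.1016 0.1676] [-3.000e-04  7.194e-01  6.946e-01 -4.000e-04] 0.0225 [ 0.   0.1 -1. ]
```

View pics/w4.png

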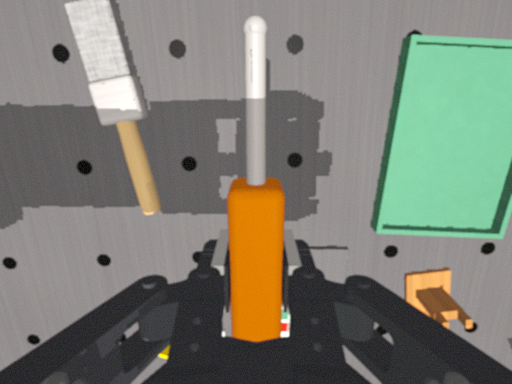

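>>> move_arm(
  rows=[
    [[0.25,0.15,-0.2],[0,0,0]],
    [[0.46,0.25,-0.35],[0,0,0]],
    [[0.46,0.25,-0.35],[0,0,0]],
    [[0.46,0.25,-0.35],[0,0,0]],
    [[0.46,0.25,-0.35],[0,0,0]],
  ],
)

```text
t: 7.75
tcp_pos: [0.5088, 0.169, 0.2197]
ee_rot: [-0.001, 0.72, 0.694, -0.001]
ft_force: [-0.1, -0.8, -1.7]
finger_gap: 0.0226
grip_force: 89.1
```

```bash
python3 snap.py w5;python3 - <<'E'
import cv2
im=cv2.imread('pics/w5.png'); cv2.imwrite('pics/w5c.png',cv2.resize(im[0:170,100:430],None,fx=2.4,fy=2.4,interpolation=cv2.INTER_CUBIC))
E
```

```text
7.75 [0.5088 0.169  0.2197] [-6.000e-04  7.196e-01  6.944e-01 -1.000e-03] 0.0226 [-0.1 -0.8 -1.7]
```

View pics/w5c.png

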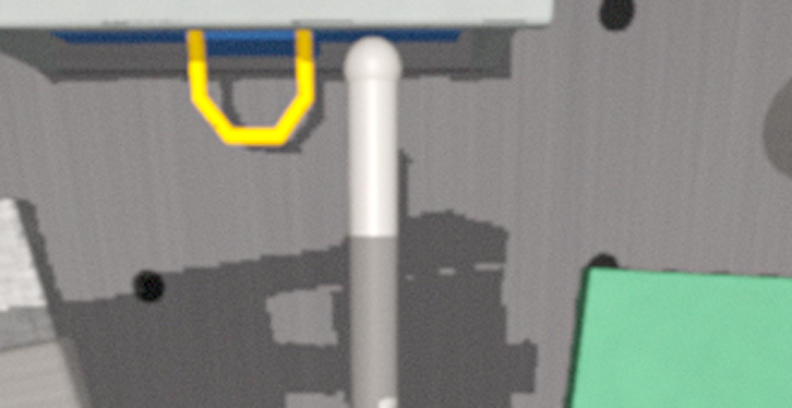

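```bash
python3 - <<'E'
from h import *
import pickle
o=pickle.load(open("last.pkl","rb")); c=cam("wrist",o)
q=lambda L:(np.array(L)+.5)/2.4+[100-.5,0-.5]
print("near bar",back(c,q([(257,137)]),.044),"sides",back(c,q([(197,80),(305,80)]),.044))
e=back(c,q([(60,27),(548,24)]),.102);print("roof edge",e, np.degrees(np.arctan2(*(e[1]-e[0])[[1,0]])))
print("rod end",back(c,q([(373,64)]),o["tcp_pos"][2]+.016))
R0=Rq(o["ee_rot"]).as_matrix(); print("pred",np.array(o["tcp_pos"])+R0@[.1005,0,-.016])
E
```

```text
near bar [[0.4658393  0.27951291 0.044     ]] sides [[0.44389222 0.30109229 0.044     ]
 [0.48651788 0.29956943 0.044     ]]
roof edge [[0.41464507 0.30747082 0.102     ]
 [0.56907091 0.30278263 0.102     ]] -1.7389002027588283
rod end [[0.51291979 0.26832195 0.2356759 ]]
pred [0.51243002 0.26944959 0.23562464]
```

>>> move_arm(
  rows=[
    [[0.14,-0.313,0],[0,0,0]],
    [[0.14,-0.313,0.2],[0,0,0]],
    [[0.14,-0.313,0.5],[0,0,0]],
    [[0.14,-0.313,0.6],[0,0,0]],
    [[0.14,-0.313,0.6],[0,0,0]],
  ],
)

```text
t: 8.3
tcp_pos: [0.4615, 0.1916, 0.1285]
ee_rot: [-0.002, 0.72, 0.694, -0.002]
ft_force: [0.5, -0.0, -1.3]
finger_gap: 0.0223
grip_force: 89.3
```

>>> move_arm(
  rows=[
    [[0,0,0],[0,0,0]],
    [[0,0,0],[0,0,0]],
    [[0,0,0],[0,0,0]],
  ],
)

```text
t: 8.6
tcp_pos: [0.4635, 0.1925, 0.1318]
ee_rot: [0.001, 0.719, 0.695, 0.001]
ft_force: [0.1, 0.8, -1.8]
finger_gap: 0.0224
grip_force: 89.3
```

```bash
python3 snap.py w6;python3 - <<'E'
import cv2
im=cv2.imread('pics/w6.png'); cv2.imwrite('pics/w6c.png',cv2.resize(im[0:150,150:370],None,fx=3,fy=3,interpolation=cv2.INTER_CUBIC))
E
```

```text
8.6 [0.4635 0.1925 0.1318] [6.000e-04 7.193e-01 6.947e-01 8.000e-04] 0.0224 [ 0.1  0.8 -1.8]
```

View pics/w6c.png

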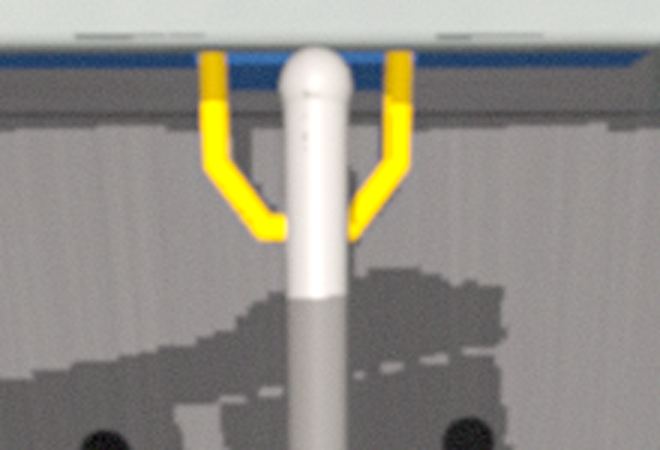

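>>> move_arm(
  rows=[
    [[0,-0.015,0.15],[0,0,0]],
    [[0,-0.015,0.3],[0,0,0]],
    [[0,-0.015,0.45],[0,0,0]],
    [[0,-0.015,0.567],[0,0,0]],
    [[0,-0.015,0.567],[0,0,0]],
  ],
)

```text
t: 9.15
tcp_pos: [0.4597, 0.1925, 0.0444]
ee_rot: [-0.001, 0.719, 0.695, -0.001]
ft_force: [-0.6, -0.9, -0.5]
finger_gap: 0.0228
grip_force: 89.3
```

>>> move_arm(
  rows=[
    [[0,0,0],[0,0,0]],
    [[0,0,0],[0,0,0]],
  ],
)

```text
t: 9.35
tcp_pos: [0.4614, 0.1928, 0.047]
ee_rot: [0.001, 0.719, 0.695, 0.001]
ft_force: [0.5, 0.1, -1.0]
finger_gap: 0.0225
grip_force: 89.3
```

>>> move_arm(
  rows=[
    [[-0.06,0,0],[0,0,0]],
    [[-0.18,0,0],[0,0,0]],
    [[-0.32,0,0],[0,0,0]],
    [[-0.46,0,0],[0,0,0]],
    [[-0.6,0,0],[0,0,0]],
  ],
)

```text
t: 9.85
tcp_pos: [0.4582, 0.1019, 0.0466]
ee_rot: [0.001, 0.719, 0.695, 0.001]
ft_force: [1.3, 4.2, -0.4]
finger_gap: 0.0229
grip_force: 89.3
```

>>> move_arm(
  rows=[
    [[-0.14,0,0],[0,0,0]],
    [[-0.28,0,0],[0,0,0]],
    [[-0.38,0,0],[0,0,0]],
    [[-0.43,0,0],[0,0,0]],
    [[-0.45,0,0],[0,0,0]],
  ],
)

```text
t: 10.35
tcp_pos: [0.4554, 0.0346, 0.0461]
ee_rot: [0.0, 0.72, 0.694, 0.0]
ft_force: [1.6, 2.4, 0.2]
finger_gap: 0.0227
grip_force: 89.2
```

>>> move_arm(
  rows=[
    [[0,0,0],[0,0,0]],
    [[0,0,0],[0,0,0]],
    [[0,0,0],[0,0,0]],
    [[0,0,0],[0,0,0]],
  ],
)

```text
t: 10.75
tcp_pos: [0.4552, 0.0356, 0.0457]
ee_rot: [-0.0, 0.719, 0.695, -0.0]
ft_force: [0.0, -0.1, -2.2]
finger_gap: 0.0227
grip_force: 89.2
```

```bash
python3 snap.py w7; python3 - <<'E'
from h import *
im=ctrl.grab_frame("side");cv2.imwrite("pics/s7.png",cv2.resize(im[90:260,150:400],None,fx=3,fy=3,interpolation=cv2.INTER_CUBIC)[:,:,::-1])
E
```

```text
10.75 [0.4552 0.0356 0.0457] [-0.000e+00  7.190e-01  6.951e-01 -1.000e-04] 0.0227 [ 0.  -0.1 -2.2]
```

View pics/w7.png

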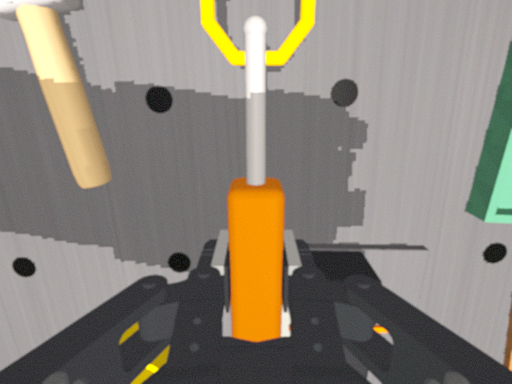

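>>> move_arm(
  rows=[
    [[0.02,0,0],[0,0,0]],
    [[0.02,0,-0.25],[0,0,0]],
    [[0.02,0,-0.55],[0,0,0]],
    [[0.02,0,-0.83],[0,0,0]],
    [[0.02,0,-0.83],[0,0,0]],
  ],
)

```text
t: 11.35
tcp_pos: [0.4577, 0.0382, 0.1751]
ee_rot: [0.004, 0.719, 0.695, 0.003]
ft_force: [1.1, -0.1, -1.3]
finger_gap: 0.0224
grip_force: 89.3
```

>>> move_arm(
  rows=[
    [[-0.1,0.15,0],[0,0,0]],
    [[-0.23,0.33,0],[0,0,0]],
    [[-0.37,0.53,0],[0,0,0]],
    [[-0.53,0.755,0],[0,0,0]],
    [[-0.53,0.755,0],[0,0,0]],
  ],
)

```text
t: 11.85
tcp_pos: [0.5679, -0.0476, 0.1684]
ee_rot: [-0.0, 0.72, 0.694, -0.0]
ft_force: [-0.8, 0.4, -1.6]
finger_gap: 0.0226
grip_force: 89.3
```

>>> move_arm(
  rows=[
    [[-0.12,0.17,0],[0,0,-0.04]],
    [[-0.26,0.37,0],[0,0,-0.08]],
    [[-0.4,0.57,0],[0,0,-0.12]],
    [[-0.53,0.755,0],[0,0,-0.127]],
    [[-0.53,0.755,0],[0,0,-0.127]],
  ],
)

```text
t: 12.35
tcp_pos: [0.6774, -0.1303, 0.1676]
ee_rot: [-0.001, 0.672, 0.741, -0.0]
ft_force: [0.2, 0.1, -1.3]
finger_gap: 0.0226
grip_force: 89.4
```

>>> move_arm(
  rows=[
    [[0,0,0],[0,0,0]],
    [[0,0,0],[0,0,0]],
    [[0,0,0],[0,0,0]],
  ],
)

```text
t: 12.65
tcp_pos: [0.6758, -0.1276, 0.1706]
ee_rot: [-0.0, 0.671, 0.741, 0.0]
ft_force: [0.2, -0.2, -1.5]
finger_gap: 0.0224
grip_force: 89.4
```

```bash
cat > st.py <<'E'
import sys
from h import *
o=ctrl.get_obs(); x=Rq(o["ee_rot"]).as_matrix()[:,0]; yaw=np.degrees(np.arctan2(x[1],x[0]))
print(o["t"],np.round(o["tcp_pos"],4),"yaw",round(yaw,2),"F",np.round(o["ft_force"],1),"gap",round(float(o["finger_gap"]),4))
if len(sys.argv)>4:
    a=[float(s) for s in sys.argv[1:]]; dy=(a[3]-yaw+180)%360-180
    print("shift",np.round(toolstep(np.array(a[:3])-o["tcp_pos"],o),3),"turnz",round(-dy/60,4))
E
python3 st.py .6763 -.1244 .0343 95.66
```

```text
12.65 [ 0.6758 -0.1276  0.1706] yaw 95.68 F [ 0.2 -0.2 -1.5] gap 0.0224
shift [0.021 0.005 0.908] turnz 0.0004
```

>>> move_arm(
  rows=[
    [[0.021,0.005,0],[0,0,0]],
    [[0.021,0.005,0.25],[0,0,0]],
    [[0.021,0.005,0.5],[0,0,0]],
    [[0.021,0.005,0.65],[0,0,0]],
    [[0.021,0.005,0.72],[0,0,0]],
  ],
)

```text
t: 13.15
tcp_pos: [0.6756, -0.1244, 0.06]
ee_rot: [-0.002, 0.671, 0.741, -0.001]
ft_force: [0.0, 0.6, -1.4]
finger_gap: 0.0226
grip_force: 89.4
```

>>> move_arm(
  rows=[
    [[0,0,0.05],[0,0,0]],
    [[0,0,0.1],[0,0,0]],
    [[0,0,0.15],[0,0,0]],
    [[0,0,0.185],[0,0,0]],
    [[0,0,0.185],[0,0,0]],
  ],
)

```text
t: 13.65
tcp_pos: [0.6769, -0.1253, 0.0346]
ee_rot: [0.0, 0.671, 0.741, 0.0]
ft_force: [0.7, 1.0, -1.1]
finger_gap: 0.0228
grip_force: 89.7
```

```bash
python3 st.py .6763 -.1244 .0343 95.66
```

```text
13.65 [ 0.6769 -0.1253  0.0346] yaw 95.64 F [ 0.7  1.  -1.1] gap 0.0228
shift [ 0.006 -0.003  0.002] turnz -0.0003
```

>>> move_arm(
  rows=[
    [[0,0,0],[0,0,0]],
    [[0,0,0],[0,0,0]],
    [[0,0,0],[0,0,0]],
    [[0,0,0],[0,0,0]],
    [[0,0,0],[0,0,0]],
  ],
  fingers=100,
)

```text
t: 14.15
tcp_pos: [0.6767, -0.1252, 0.0346]
ee_rot: [0.0, 0.671, 0.741, 0.0]
ft_force: [-0.8, 0.1, 0.8]
finger_gap: 0.0853
grip_force: 0.0
```

>>> move_arm(
  rows=[
    [[0,0,-0.2],[0,0,0]],
    [[0,0,-0.5],[0,0,0]],
    [[0,0,-0.8],[0,0,0]],
    [[0,0,-1],[0,0,0]],
    [[0,0,-1],[0,0,0]],
  ],
)

```text
t: 14.65
tcp_pos: [0.6783, -0.1257, 0.1901]
ee_rot: [0.004, 0.671, 0.741, 0.002]
ft_force: [0.0, -0.2, 0.0]
finger_gap: 0.085
grip_force: 0.0
```

>>> move_arm(
  rows=[
    [[0.744,-0.411,-0.17],[0,0,0]],
    [[0.744,-0.411,-0.17],[0,0,0]],
    [[0.744,-0.411,-0.17],[0,0,0]],
    [[0.744,-0.411,-0.17],[0,0,0]],
  ],
)

```text
t: 15.05
tcp_pos: [0.603, -0.0172, 0.211]
ee_rot: [0.0, 0.67, 0.742, 0.0]
ft_force: [0.4, 0.1, 0.6]
finger_gap: 0.0855
grip_force: 0.0
```

>>> move_arm(
  rows=[
    [[0.744,-0.411,-0.17],[0,0,0]],
    [[0.744,-0.411,-0.17],[0,0,0]],
    [[0.744,-0.411,-0.17],[0,0,0]],
    [[0.744,-0.411,-0.17],[0,0,0]],
  ],
)

```text
t: 15.45
tcp_pos: [0.531, 0.0869, 0.2361]
ee_rot: [0.0, 0.67, 0.742, 0.0]
ft_force: [0.4, -0.2, -0.4]
finger_gap: 0.0855
grip_force: 0.0
```

>>> move_arm(
  rows=[
    [[0.744,-0.411,-0.17],[0,0,0.123]],
    [[0.744,-0.411,-0.17],[0,0,0.123]],
    [[0.744,-0.411,-0.17],[0,0,0.123]],
    [[0.744,-0.411,-0.17],[0,0,0.123]],
    [[0.744,-0.411,-0.17],[0,0,0.123]],
  ],
)

```text
t: 15.95
tcp_pos: [0.4604, 0.1892, 0.2604]
ee_rot: [0.0, 0.718, 0.696, -0.0]
ft_force: [-1.0, -0.3, 0.6]
finger_gap: 0.0851
grip_force: 0.0
```

>>> move_arm(
  rows=[
    [[0,0,0],[0,0,0]],
    [[0,0,0],[0,0,0]],
    [[0,0,0],[0,0,0]],
  ],
)

```text
t: 16.25
tcp_pos: [0.4602, 0.189, 0.2606]
ee_rot: [-0.0, 0.718, 0.696, -0.0]
ft_force: [-0.9, 0.5, 0.5]
finger_gap: 0.0854
grip_force: 0.0
```

```bash
python3 snap.py w8; python3 st.py
```

```text
16.25 [0.4602 0.189  0.2606] [-2.000e-04  7.182e-01  6.958e-01 -3.000e-04] 0.0854 [-0.9  0.5  0.5]
16.3 [0.4601 0.1892 0.2607] yaw 88.2 F [-0.7 -0.3  1.1] gap 0.0853
```

View pics/w8.png

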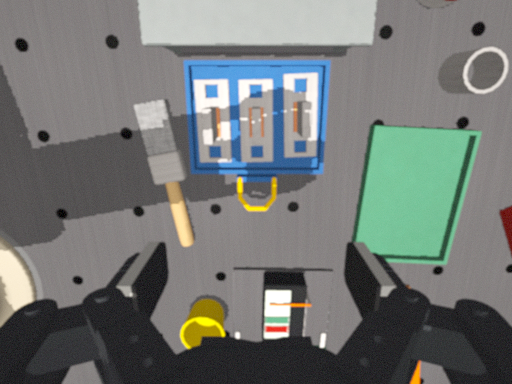

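```bash
cat > e.py <<'E'
from h import *
import pickle
o=pickle.load(open("last.pkl","rb")); c=cam("wrist",o)
im=np.load("last.npy"); b=(im[:,:,2].astype(int)-im[:,:,0]>50).astype(np.uint8)
n,l,s,ce=cv2.connectedComponentsWithStats(b,connectivity=4)
for i in range(1,n):
    if 60<s[i,4]<400 : print("hole",s[i],ce[i].round(1),back(c,[ce[i]],.019)[0,:2].round(4))
q=back(c,[(378,127),(477,132),(446,262),(358,253)],.018);print("passed outer rim",q[:,:2].round(4),q.mean(0))
t=back(c,[(257.5,208)],.044);print("loop near bar",t)
E
python3 e.py; python3 - <<'E'
import cv2
im=cv2.imread('pics/w8.png'); cv2.imwrite('pics/w8c.png',cv2.resize(im[50:190,175:340],None,fx=4,fy=4,interpolation=cv2.INTER_CUBIC))
E
```

```text
hole [294  79  12  13 143] [299.9  85. ] [0.5166 0.2719]
hole [206  85  12  13 142] [211.2  90.8] [0.4098 0.2686]
hole [250  85  12  12 142] [255.6  90.4] [0.4632 0.2674]
hole [295 141  11  11 117] [299.8 145.9] [0.5173 0.1985]
hole [251 146  12  11 116] [256.8 151. ] [0.4624 0.1936]
hole [210 147  11  10 107] [215.  151.5] [0.409  0.1947]
passed outer rim [[0.6149 0.219 ]
 [0.7399 0.2089]
 [0.7296 0.0238]
 [0.6021 0.0423]] [0.6716108  0.12349968 0.018     ]
loop near bar [[0.46117231 0.12547331 0.044     ]]
```

View pics/w8c.png

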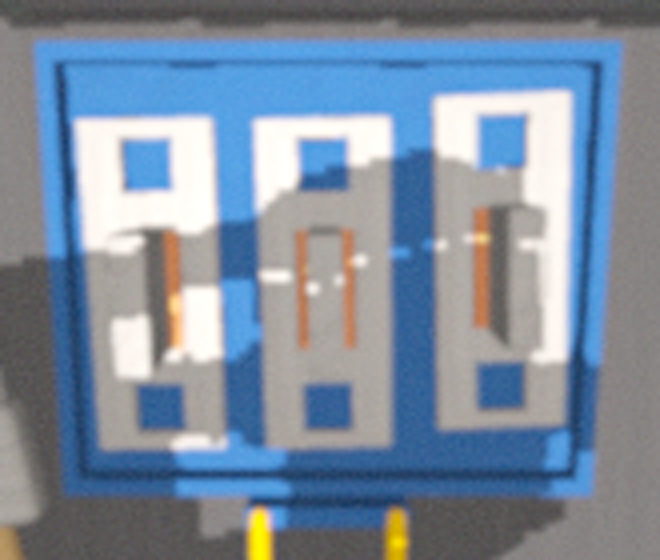

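>>> move_arm(
  rows=[
    [[-0.887,0.094,0],[0,0,0]],
    [[-0.887,0.094,0],[0,0,0]],
    [[-0.887,0.094,0],[0,0,0]],
    [[-0.887,0.094,0],[0,0,0]],
  ],
)

```text
t: 16.7
tcp_pos: [0.4701, 0.0529, 0.2609]
ee_rot: [0.0, 0.719, 0.695, -0.0]
ft_force: [-0.1, 1.4, -0.5]
finger_gap: 0.0854
grip_force: 0.0
```

>>> move_arm(
  rows=[
    [[-0.887,0.094,0],[0,0,0]],
    [[-0.887,0.094,0],[0,0,0]],
    [[-0.887,0.094,0],[0,0,0]],
    [[-0.887,0.094,0],[0,0,0]],
  ],
)

```text
t: 17.1
tcp_pos: [0.48, -0.0802, 0.2606]
ee_rot: [0.0, 0.719, 0.695, -0.0]
ft_force: [0.4, 0.5, 0.2]
finger_gap: 0.0854
grip_force: 0.0
```

>>> move_arm(
  rows=[
    [[-0.887,0.094,0],[0,0,0]],
    [[-0.887,0.094,0],[0,0,0]],
    [[-0.887,0.094,0],[0,0,0]],
    [[-0.887,0.094,0],[0,0,0]],
    [[-0.887,0.094,0],[0,0,0]],
  ],
)

```text
t: 17.6
tcp_pos: [0.49, -0.21, 0.2607]
ee_rot: [-0.0, 0.718, 0.696, 0.0]
ft_force: [-0.1, 0.7, -0.1]
finger_gap: 0.0853
grip_force: 0.0
```

>>> move_arm(
  rows=[
    [[0,0,0],[0,0,0]],
    [[0,0,0],[0,0,0]],
    [[0,0,0],[0,0,0]],
  ],
)

```text
t: 17.9
tcp_pos: [0.49, -0.2096, 0.2612]
ee_rot: [0.0, 0.717, 0.697, 0.0]
ft_force: [0.2, -0.2, -0.1]
finger_gap: 0.0857
grip_force: 0.0
```

```bash
python3 snap.py w9; python3 - <<'E'
from h import *
import pickle
o=pickle.load(open("last.pkl","rb")); c=cam("wrist",o)
im=np.load("last.npy")
rig=(.4866,-.177,np.radians(87.4))
def W(x,y,z):
    ca,sa=np.cos(rig[2]),np.sin(rig[2]); return [rig[0]+ca*x-sa*y,rig[1]+sa*x+ca*y,z]
p=proj(c,[W(0,0,.02),W(.09,.075,0),W(-.1,-.075,0)]);print(p)
u,v=p[0].astype(int); x0,y0=max(0,u-85),max(0,v-85)
d=cv2.resize(im[y0:y0+190,x0:x0+190],None,fx=3.1,fy=3.1,interpolation=cv2.INTER_CUBIC).copy()
print(x0,y0); cv2.imwrite("pics/w9c.png",d[:,:,::-1])
E
```

```text
17.9 [ 0.49   -0.2096  0.2612] [1.000e-04 7.173e-01 6.968e-01 1.000e-04] 0.0857 [ 0.2 -0.2 -0.1]
[[251.42310143 129.07963419]
 [191.16170477  51.68429152]
 [303.8810814  200.05507844]]
166 44
```

View pics/w9c.png

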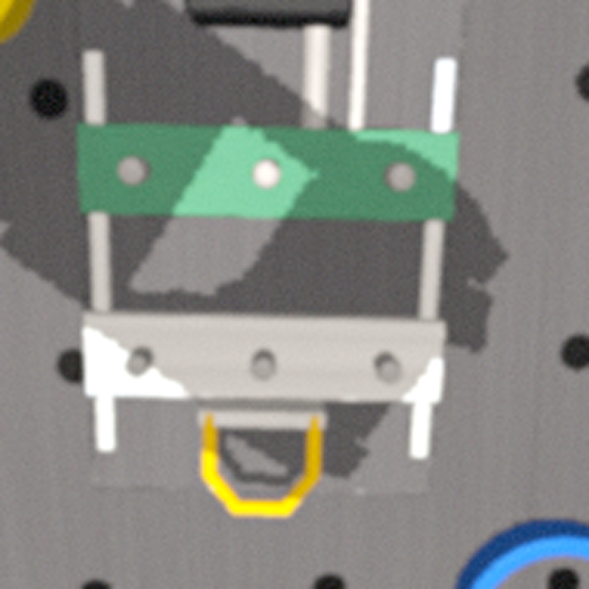

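```bash
python3 - <<'E'
from h import *
import pickle
from scipy.optimize import least_squares
o=pickle.load(open("last.pkl","rb")); c=cam("wrist",o)
q=lambda L:(np.array(L)+.5)/3.1+[166-.5,44-.5]
P=back(c,q([(133,171),(267,175),(402,178),(138,366),(263,368),(389,372)]),.0425)[:,:2]
M=np.array([[.037,.05],[.037,0],[.037,-.05],[-.037,.05],[-.037,0],[-.037,-.05]])
def f(r):
    ca,sa=np.cos(r[2]),np.sin(r[2]); return (M@np.array([[ca,sa],[-sa,ca]])+r[:2]-P).ravel()
s=least_squares(f,[.48,-.18,1.55]); print(s.x,np.degrees(s.x[2]),(s.fun.reshape(-1,2)*1e3).round(2)); rx,ry,ra=s.x
bars=[back(c,q(l),.0205)[:,:2] for l in ([(78,124),(459,131),(454,219),(80,212)],[(83,316),(444,324),(441,403),(86,394)])]
for b in bars: print(b.mean(0))
print("loop near",back(c,q([(263,510)]),.0405))
for k,y in enumerate((-.05,0,.05)): print("seat",k,(rx-np.sin(ra)*y).round(4),(ry+np.cos(ra)*y).round(4))
E
python3 st.py .4628 .2305 .20 89.4
```

```text
[ 0.48665978 -0.17816748  1.51683135] 86.90803444000827 [[-0.45  0.41]
 [ 0.18  0.56]
 [ 0.31  0.37]
 [-0.89 -0.25]
 [ 0.14 -0.72]
 [ 0.7  -0.37]]
[ 0.48862443 -0.14116998]
[ 0.48445541 -0.21580149]
loop near [[ 0.48243369 -0.27467878  0.0405    ]]
seat 0 0.5366 -0.1809
seat 1 0.4867 -0.1782
seat 2 0.4367 -0.1755
17.95 [ 0.49   -0.2098  0.2612] yaw 88.32 F [-0.1  0.5  1.1] gap 0.0857
shift [ 2.929 -0.267  0.408] turnz -0.0179
```

>>> move_arm(
  rows=[
    [[0.887,-0.093,0],[0,0,0]],
    [[0.887,-0.093,0],[0,0,0]],
    [[0.887,-0.093,0],[0,0,0]],
    [[0.887,-0.093,0],[0,0,0]],
  ],
  fingers=45,
)

```text
t: 18.35
tcp_pos: [0.4796, -0.0735, 0.2615]
ee_rot: [0.0, 0.716, 0.698, 0.0]
ft_force: [0.9, -0.9, 1.2]
finger_gap: 0.0388
grip_force: 0.0
```

>>> move_arm(
  rows=[
    [[0.887,-0.093,0],[0,0,0]],
    [[0.887,-0.093,0],[0,0,0]],
    [[0.887,-0.093,0],[0,0,0]],
    [[0.887,-0.093,0],[0,0,0]],
  ],
)

```text
t: 18.75
tcp_pos: [0.4697, 0.0592, 0.2613]
ee_rot: [-0.0, 0.716, 0.698, 0.0]
ft_force: [0.9, 0.4, -0.5]
finger_gap: 0.0383
grip_force: 0.0
```

>>> move_arm(
  rows=[
    [[0.887,-0.093,0],[0,0,-0.018]],
    [[0.887,-0.093,0],[0,0,-0.018]],
    [[0.887,-0.093,0],[0,0,-0.018]],
    [[0.887,-0.093,0],[0,0,-0.018]],
    [[0.887,-0.093,0],[0,0,-0.018]],
  ],
)

```text
t: 19.25
tcp_pos: [0.4604, 0.1894, 0.2609]
ee_rot: [0.0, 0.711, 0.703, -0.0]
ft_force: [0.7, -0.5, -0.1]
finger_gap: 0.0386
grip_force: 0.0
```

>>> move_arm(
  rows=[
    [[0,0,0],[0,0,0]],
    [[0,0,0],[0,0,0]],
    [[0,0,0],[0,0,0]],
  ],
)

```text
t: 19.55
tcp_pos: [0.4604, 0.1889, 0.261]
ee_rot: [0.0, 0.712, 0.703, -0.0]
ft_force: [-0.1, -0.7, -0.1]
finger_gap: 0.0387
grip_force: 0.0
```

```bash
python3 snap.py w10; python3 e.py; python3 st.py .4094 .2317 .036 89.4;python3 st.py .4628 .2305 .036 89.4
```

```text
19.55 [0.4604 0.1889 0.261 ] [ 0.      0.7116  0.7025 -0.    ] 0.0387 [-0.1 -0.7 -0.1]
hole [295  80  12  13 145] [300.7  85.9] [0.5165 0.2718]
hole [207  84  12  13 146] [212.2  90.1] [0.4099 0.2684]
hole [251  85  12  12 137] [256.2  90.5] [0.4629 0.2672]
hole [294 142  11  10 104] [299.3 146.6] [0.5169 0.1985]
hole [210 145  11  11 105] [214.7 150.4] [0.409 0.195]
hole [251 146  11  11 119] [256.1 151. ] [0.4619 0.1935]
passed outer rim [[0.615  0.2217]
 [0.7403 0.2139]
 [0.7335 0.0284]
 [0.6054 0.0446]] [0.67355305 0.1271577  0.018     ]
loop near bar [[0.46275562 0.12521915 0.044     ]]
19.6 [0.4604 0.189  0.2611] yaw 89.28 F [-0.   0.6 -1.6] gap 0.0383
shift [ 0.28  -0.344  1.5  ] turnz -0.0021
19.6 [0.4604 0.189  0.2611] yaw 89.28 F [-0.   0.6 -1.6] gap 0.0383
shift [0.277 0.013 1.5  ] turnz -0.0021
```

>>> move_arm(
  rows=[
    [[0.28,-0.344,0.1],[0,0,0]],
    [[0.28,-0.344,0.4],[0,0,0]],
    [[0.28,-0.344,0.7],[0,0,0]],
    [[0.28,-0.344,0.8],[0,0,0]],
    [[0.28,-0.344,0.8],[0,0,0]],
  ],
)

```text
t: 20.1
tcp_pos: [0.408, 0.2318, 0.1392]
ee_rot: [-0.001, 0.711, 0.703, -0.002]
ft_force: [0.4, -0.1, 1.0]
finger_gap: 0.0383
grip_force: 0.0
```

>>> move_arm(
  rows=[
    [[0,0,0],[0,0,0]],
    [[0,0,0.2],[0,0,0]],
    [[0,0,0.45],[0,0,0]],
    [[0,0,0.65],[0,0,0]],
    [[0,0,0.7],[0,0,0]],
  ],
)

```text
t: 20.6
tcp_pos: [0.4088, 0.232, 0.035]
ee_rot: [-0.0, 0.711, 0.703, -0.001]
ft_force: [-0.1, 0.2, 0.9]
finger_gap: 0.0386
grip_force: 0.0
```

>>> move_arm(
  rows=[
    [[0,0,0],[0,0,0]],
    [[0,0,0],[0,0,0]],
    [[0,0,0],[0,0,0]],
  ],
)

```text
t: 20.9
tcp_pos: [0.4101, 0.2326, 0.0376]
ee_rot: [0.001, 0.711, 0.703, 0.001]
ft_force: [0.2, 0.3, 0.1]
finger_gap: 0.0385
grip_force: 0.0
```

```bash
python3 st.py .4094 .2317 .036 89.4
```

```text
20.9 [0.4101 0.2326 0.0376] yaw 89.34 F [0.2 0.3 0.1] gap 0.0385
shift [-0.006 -0.005  0.011] turnz -0.001
```

>>> move_arm(
  rows=[
    [[0,0,0],[0,0,0]],
    [[0,0,0],[0,0,0]],
    [[0,0,0],[0,0,0]],
    [[0,0,0],[0,0,0]],
    [[0,0,0],[0,0,0]],
  ],
  fingers=0,
  squeeze=60,
)

```text
t: 21.4
tcp_pos: [0.4093, 0.2324, 0.0366]
ee_rot: [0.0, 0.711, 0.703, 0.0]
ft_force: [-2.2, 0.2, 7.5]
finger_gap: 0.0093
grip_force: 59.2
```

>>> move_arm(
  rows=[
    [[0,0,-0.1],[0,0,0]],
    [[0,0,-0.3],[0,0,0]],
    [[0,0,-0.5],[0,0,0]],
    [[0,0,-0.7],[0,0,0]],
    [[0,0,-0.75],[0,0,0]],
  ],
)

```text
t: 21.9
tcp_pos: [0.4101, 0.2326, 0.151]
ee_rot: [0.001, 0.711, 0.703, 0.002]
ft_force: [0.0, 0.7, -1.5]
finger_gap: 0.0092
grip_force: 58.8
```

>>> move_arm(
  rows=[
    [[-0.1,0.01,0],[0,0,0]],
    [[-0.3,0.02,0],[0,0,0]],
    [[-0.5,0.04,0],[0,0,0]],
    [[-0.7,0.06,0],[0,0,0]],
    [[-0.9,0.07,0],[0,0,0]],
  ],
)

```text
t: 22.4
tcp_pos: [0.4175, 0.0961, 0.1474]
ee_rot: [-0.001, 0.711, 0.703, -0.001]
ft_force: [-0.4, -0.0, -1.2]
finger_gap: 0.009
grip_force: 58.8
```

>>> move_arm(
  rows=[
    [[-0.18,0.01,0],[0,0,0]],
    [[-0.36,0.03,0],[0,0,0]],
    [[-0.54,0.04,0],[0,0,0]],
    [[-0.72,0.06,0],[0,0,0]],
    [[-0.9,0.07,0],[0,0,0]],
  ],
)

```text
t: 22.9
tcp_pos: [0.4264, -0.0389, 0.1474]
ee_rot: [-0.001, 0.711, 0.703, -0.0]
ft_force: [-0.0, -0.4, -2.7]
finger_gap: 0.0094
grip_force: 58.8
```

>>> move_arm(
  rows=[
    [[-0.25,0.02,0],[0,0,0.01]],
    [[-0.5,0.04,0],[0,0,0.02]],
    [[-0.7,0.06,0],[0,0,0.03]],
    [[-0.85,0.07,0],[0,0,0.039]],
    [[-0.904,0.07,0],[0,0,0.039]],
  ],
)

```text
t: 23.4
tcp_pos: [0.4355, -0.1751, 0.1473]
ee_rot: [-0.001, 0.726, 0.688, -0.0]
ft_force: [-0.5, 0.5, -2.6]
finger_gap: 0.0094
grip_force: 58.8
```

>>> move_arm(
  rows=[
    [[0,0,0],[0,0,0]],
    [[0,0,0],[0,0,0]],
    [[0,0,0],[0,0,0]],
  ],
)

```text
t: 23.7
tcp_pos: [0.4358, -0.1725, 0.1483]
ee_rot: [-0.0, 0.725, 0.689, 0.0]
ft_force: [-0.3, -0.4, -1.6]
finger_gap: 0.0093
grip_force: 58.8
```

```bash
python3 st.py .4367 -.1746 .046 87; python3 snap.py w11
```

```text
23.7 [ 0.4358 -0.1725  0.1483] yaw 87.07 F [-0.3 -0.4 -1.6] gap 0.0093
shift [-0.014  0.007  0.682] turnz 0.0012
23.7 [ 0.4358 -0.1725  0.1483] [-3.000e-04  7.249e-01  6.888e-01  0.000e+00] 0.0093 [-0.3 -0.4 -1.6]
```

>>> move_arm(
  rows=[
    [[-0.014,0.007,0.1],[0,0,0]],
    [[-0.014,0.007,0.3],[0,0,0]],
    [[-0.014,0.007,0.45],[0,0,0]],
    [[-0.014,0.007,0.5],[0,0,0]],
    [[-0.014,0.007,0.5],[0,0,0]],
  ],
)

```text
t: 24.25
tcp_pos: [0.4367, -0.1752, 0.0732]
ee_rot: [-0.001, 0.725, 0.689, -0.0]
ft_force: [-0.3, -0.2, -2.1]
finger_gap: 0.0089
grip_force: 58.6
```

>>> move_arm(
  rows=[
    [[0,0,0],[0,0,0]],
    [[0,0,0],[0,0,0]],
    [[0,0,0],[0,0,0]],
  ],
)

```text
t: 24.55
tcp_pos: [0.4372, -0.176, 0.0743]
ee_rot: [0.001, 0.725, 0.688, 0.0]
ft_force: [-0.0, 0.4, -0.7]
finger_gap: 0.0089
grip_force: 58.6
```

```bash
python3 st.py .4367 -.1746 .046 87
```

```text
24.55 [ 0.4372 -0.176   0.0743] yaw 87.01 F [-0.   0.4 -0.7] gap 0.0089
shift [ 0.009 -0.004  0.189] turnz 0.0001
```

>>> move_arm(
  rows=[
    [[0.009,-0.004,0.03],[0,0,0]],
    [[0.009,-0.004,0.06],[0,0,0]],
    [[0.009,-0.004,0.08],[0,0,0]],
    [[0.009,-0.004,0.1],[0,0,0]],
    [[0.009,-0.004,0.1],[0,0,0]],
  ],
)

```text
t: 25.05
tcp_pos: [0.4361, -0.1743, 0.058]
ee_rot: [-0.0, 0.725, 0.688, -0.0]
ft_force: [-0.3, -0.4, -1.6]
finger_gap: 0.009
grip_force: 58.6
```

>>> move_arm(
  rows=[
    [[0,0,0.02],[0,0,0]],
    [[0,0,0.04],[0,0,0]],
    [[0,0,0.06],[0,0,0]],
    [[0,0,0.085],[0,0,0]],
    [[0,0,0.085],[0,0,0]],
  ],
)

```text
t: 25.55
tcp_pos: [0.4361, -0.1742, 0.0452]
ee_rot: [-0.0, 0.725, 0.688, -0.0]
ft_force: [0.1, -0.1, -1.8]
finger_gap: 0.0093
grip_force: 58.6
```

```bash
python3 st.py .4367 -.1746 .0445 87
```

```text
25.55 [ 0.4361 -0.1742  0.0452] yaw 87.0 F [ 0.1 -0.1 -1.8] gap 0.0093
shift [-0.002  0.004  0.005] turnz 0.0001
```

>>> move_arm(
  rows=[
    [[0,0,0],[0,0,0]],
    [[0,0,0],[0,0,0]],
    [[0,0,0],[0,0,0]],
    [[0,0,0],[0,0,0]],
  ],
  fingers=45,
)

```text
t: 25.95
tcp_pos: [0.4364, -0.1745, 0.0459]
ee_rot: [0.0, 0.725, 0.688, 0.0]
ft_force: [0.2, -0.2, 1.2]
finger_gap: 0.0382
grip_force: 0.0
```

>>> move_arm(
  rows=[
    [[0,0,-0.1],[0,0,0]],
    [[0,0,-0.3],[0,0,0]],
    [[0,0,-0.5],[0,0,0]],
    [[0,0,-0.73],[0,0,0]],
    [[0,0,-0.73],[0,0,0]],
  ],
)

```text
t: 26.45
tcp_pos: [0.4379, -0.1755, 0.1592]
ee_rot: [0.004, 0.725, 0.688, 0.001]
ft_force: [0.3, 1.0, -0.5]
finger_gap: 0.0382
grip_force: 0.0
```

>>> move_arm(
  rows=[
    [[0.811,0.012,-0.233],[0,0,0]],
    [[0.811,0.012,-0.233],[0,0,0]],
    [[0.811,0.012,-0.233],[0,0,0]],
    [[0.811,0.012,-0.233],[0,0,0]],
  ],
)

```text
t: 26.85
tcp_pos: [0.4446, -0.0505, 0.1906]
ee_rot: [0.0, 0.724, 0.69, 0.0]
ft_force: [-0.4, 0.2, 0.6]
finger_gap: 0.0386
grip_force: 0.0
```

>>> move_arm(
  rows=[
    [[0.811,0.012,-0.233],[0,0,0]],
    [[0.811,0.012,-0.233],[0,0,0]],
    [[0.811,0.012,-0.233],[0,0,0]],
    [[0.811,0.012,-0.233],[0,0,0]],
  ],
)

```text
t: 27.25
tcp_pos: [0.4529, 0.0701, 0.2253]
ee_rot: [0.0, 0.724, 0.69, 0.0]
ft_force: [-0.6, 0.0, 0.1]
finger_gap: 0.0383
grip_force: 0.0
```

>>> move_arm(
  rows=[
    [[0.811,0.012,-0.233],[0,0,-0.04]],
    [[0.811,0.012,-0.233],[0,0,-0.04]],
    [[0.811,0.012,-0.233],[0,0,-0.04]],
    [[0.811,0.012,-0.233],[0,0,-0.04]],
  ],
)

```text
t: 27.65
tcp_pos: [0.4612, 0.191, 0.2598]
ee_rot: [0.0, 0.71, 0.704, 0.0]
ft_force: [0.4, 0.2, -0.5]
finger_gap: 0.0382
grip_force: 0.0
```

>>> move_arm(
  rows=[
    [[0,0,0],[0,0,0]],
    [[0,0,0],[0,0,0]],
    [[0,0,0],[0,0,0]],
    [[0,0,0],[0,0,0]],
  ],
)

```text
t: 28.05
tcp_pos: [0.4609, 0.1889, 0.2599]
ee_rot: [-0.0, 0.711, 0.703, -0.0]
ft_force: [0.6, 0.3, 0.1]
finger_gap: 0.0386
grip_force: 0.0
```

```bash
python3 snap.py w12; python3 e.py; python3 st.py .4625 .2304 .037 89.4
```

```text
28.05 [0.4609 0.1889 0.2599] [-1.000e-04  7.113e-01  7.029e-01 -1.000e-04] 0.0386 [0.6 0.3 0.1]
hole [295  80  12  13 152] [300.5  85.9] [0.5164 0.2719]
hole [251  85  11  12 132] [256.   90.5] [0.463  0.2673]
hole [294 142  11  11 118] [299. 147.] [0.5169 0.1983]
hole [251 146  11  11 119] [256.1 151. ] [0.4623 0.1938]
passed outer rim [[0.6148 0.2221]
 [0.7398 0.2144]
 [0.7332 0.0295]
 [0.6055 0.0455]] [0.67334681 0.12786689 0.018     ]
loop near bar [[0.46323953 0.12570333 0.044     ]]
28.1 [0.4609 0.1891 0.26  ] yaw 89.34 F [-1.2 -0.   0.3] gap 0.0382
shift [0.275 0.008 1.486] turnz -0.0009
```

>>> move_arm(
  rows=[
    [[0.275,0.009,0.1],[0,0,0]],
    [[0.275,0.009,0.4],[0,0,0]],
    [[0.275,0.009,0.7],[0,0,0]],
    [[0.275,0.009,0.8],[0,0,0]],
    [[0.275,0.009,0.8],[0,0,0]],
  ],
)

```text
t: 28.6
tcp_pos: [0.4615, 0.2305, 0.138]
ee_rot: [-0.001, 0.711, 0.703, -0.002]
ft_force: [-0.2, 0.6, -0.2]
finger_gap: 0.0384
grip_force: 0.0
```

>>> move_arm(
  rows=[
    [[0,0,0],[0,0,0]],
    [[0,0,0.2],[0,0,0]],
    [[0,0,0.45],[0,0,0]],
    [[0,0,0.65],[0,0,0]],
    [[0,0,0.69],[0,0,0]],
  ],
)

```text
t: 29.1
tcp_pos: [0.462, 0.2307, 0.0354]
ee_rot: [-0.001, 0.711, 0.703, -0.001]
ft_force: [-0.1, 0.5, 0.6]
finger_gap: 0.0383
grip_force: 0.0
```

>>> move_arm(
  rows=[
    [[0,0,0],[0,0,0]],
    [[0,0,0],[0,0,0]],
    [[0,0,0],[0,0,0]],
  ],
)

```text
t: 29.4
tcp_pos: [0.4636, 0.2313, 0.0384]
ee_rot: [0.001, 0.711, 0.703, 0.001]
ft_force: [0.1, -0.1, 0.2]
finger_gap: 0.0383
grip_force: 0.0
```

>>> move_arm(
  rows=[
    [[0,0,0],[0,0,0]],
    [[0,0,0],[0,0,0]],
    [[0,0,0],[0,0,0]],
    [[0,0,0],[0,0,0]],
    [[0,0,0],[0,0,0]],
  ],
  fingers=0,
  squeeze=60,
)

```text
t: 29.9
tcp_pos: [0.4629, 0.2311, 0.0372]
ee_rot: [0.0, 0.711, 0.703, 0.0]
ft_force: [-1.9, -0.3, 6.6]
finger_gap: 0.0092
grip_force: 58.7
```

>>> move_arm(
  rows=[
    [[0,0,-0.1],[0,0,0]],
    [[0,0,-0.3],[0,0,0]],
    [[0,0,-0.5],[0,0,0]],
    [[0,0,-0.7],[0,0,0]],
    [[0,0,-0.75],[0,0,0]],
  ],
)

```text
t: 30.4
tcp_pos: [0.4636, 0.2313, 0.1518]
ee_rot: [0.001, 0.711, 0.703, 0.002]
ft_force: [1.2, 0.2, -2.9]
finger_gap: 0.0092
grip_force: 58.8
```

>>> move_arm(
  rows=[
    [[-0.1,0.01,0],[0,0,0]],
    [[-0.3,0.02,0],[0,0,0]],
    [[-0.5,0.04,0],[0,0,0]],
    [[-0.7,0.05,0],[0,0,0]],
    [[-0.9,0.064,0],[0,0,0]],
  ],
)

```text
t: 30.9
tcp_pos: [0.4696, 0.094, 0.1472]
ee_rot: [-0.001, 0.711, 0.703, -0.001]
ft_force: [-0.4, -0.0, -2.6]
finger_gap: 0.0089
grip_force: 58.7
```

>>> move_arm(
  rows=[
    [[-0.18,0.01,0],[0,0,0]],
    [[-0.36,0.03,0],[0,0,0]],
    [[-0.54,0.04,0],[0,0,0]],
    [[-0.72,0.05,0],[0,0,0]],
    [[-0.9,0.064,0],[0,0,0]],
  ],
)

```text
t: 31.4
tcp_pos: [0.4777, -0.0408, 0.1472]
ee_rot: [-0.001, 0.711, 0.703, -0.001]
ft_force: [0.0, 0.7, -1.4]
finger_gap: 0.0088
grip_force: 58.7
```

>>> move_arm(
  rows=[
    [[-0.25,0.02,0],[0,0,0.01]],
    [[-0.5,0.04,0],[0,0,0.02]],
    [[-0.7,0.05,0],[0,0,0.03]],
    [[-0.85,0.06,0],[0,0,0.039]],
    [[-0.91,0.064,0],[0,0,0.039]],
  ],
)

```text
t: 31.9
tcp_pos: [0.4859, -0.1778, 0.1472]
ee_rot: [-0.001, 0.726, 0.688, -0.0]
ft_force: [-0.3, 0.1, -2.1]
finger_gap: 0.009
grip_force: 58.7
```

>>> move_arm(
  rows=[
    [[0,0,0],[0,0,0]],
    [[0,0,0],[0,0,0]],
    [[0,0,0],[0,0,0]],
    [[0,0,0],[0,0,0]],
  ],
)

```text
t: 32.3
tcp_pos: [0.4871, -0.1749, 0.1491]
ee_rot: [-0.0, 0.725, 0.689, 0.0]
ft_force: [-0.1, -0.4, -1.3]
finger_gap: 0.0091
grip_force: 58.7
```

```bash
python3 st.py .4867 -.1778 .046 87
```

```text
32.3 [ 0.4871 -0.1749  0.1491] yaw 87.14 F [-0.1 -0.4 -1.3] gap 0.0091
shift [-0.02  -0.002  0.687] turnz 0.0023
```

>>> move_arm(
  rows=[
    [[-0.018,-0.002,0.1],[0,0,0]],
    [[-0.018,-0.002,0.3],[0,0,0]],
    [[-0.018,-0.002,0.45],[0,0,0]],
    [[-0.018,-0.002,0.5],[0,0,0]],
    [[-0.018,-0.002,0.5],[0,0,0]],
  ],
)

```text
t: 32.8
tcp_pos: [0.4865, -0.1779, 0.0737]
ee_rot: [-0.001, 0.725, 0.689, -0.0]
ft_force: [-0.2, 0.7, -0.9]
finger_gap: 0.0094
grip_force: 58.6
```

>>> move_arm(
  rows=[
    [[0,0,0],[0,0,0]],
    [[0,0,0],[0,0,0]],
    [[0,0,0],[0,0,0]],
    [[0,0,0],[0,0,0]],
  ],
)

```text
t: 33.2
tcp_pos: [0.4869, -0.1785, 0.0746]
ee_rot: [0.0, 0.725, 0.689, 0.0]
ft_force: [0.1, 0.0, -1.4]
finger_gap: 0.0093
grip_force: 58.6
```

```bash
python3 st.py .4867 -.1777 .045 87
```

```text
33.2 [ 0.4869 -0.1785  0.0746] yaw 87.06 F [ 0.1  0.  -1.4] gap 0.0093
shift [ 0.006 -0.002  0.197] turnz 0.0011
```

>>> move_arm(
  rows=[
    [[0.006,-0.002,0.03],[0,0,0]],
    [[0.006,-0.002,0.06],[0,0,0]],
    [[0.006,-0.002,0.08],[0,0,0]],
    [[0.006,-0.002,0.1],[0,0,0]],
    [[0.006,-0.002,0.1],[0,0,0]],
  ],
)

```text
t: 33.7
tcp_pos: [0.4862, -0.1774, 0.0586]
ee_rot: [-0.0, 0.725, 0.689, -0.0]
ft_force: [-0.5, -0.5, -1.8]
finger_gap: 0.009
grip_force: 58.6
```

>>> move_arm(
  rows=[
    [[0,0,0.02],[0,0,0]],
    [[0,0,0.04],[0,0,0]],
    [[0,0,0.06],[0,0,0]],
    [[0,0,0.092],[0,0,0]],
    [[0,0,0.092],[0,0,0]],
  ],
)

```text
t: 34.2
tcp_pos: [0.4864, -0.1775, 0.045]
ee_rot: [-0.0, 0.725, 0.689, -0.0]
ft_force: [0.0, -0.6, -1.9]
finger_gap: 0.0092
grip_force: 58.6
```

>>> move_arm(
  rows=[
    [[0,0,0],[0,0,0]],
    [[0,0,0],[0,0,0]],
    [[0,0,0],[0,0,0]],
    [[0,0,0],[0,0,0]],
  ],
  fingers=45,
)

```text
t: 34.6
tcp_pos: [0.4865, -0.1775, 0.0454]
ee_rot: [0.0, 0.725, 0.689, 0.0]
ft_force: [0.7, -0.4, -0.0]
finger_gap: 0.0388
grip_force: 0.0
```

>>> move_arm(
  rows=[
    [[0,0,-0.1],[0,0,0]],
    [[0,0,-0.3],[0,0,0]],
    [[0,0,-0.5],[0,0,0]],
    [[0,0,-0.73],[0,0,0]],
    [[0,0,-0.73],[0,0,0]],
  ],
)

```text
t: 35.1
tcp_pos: [0.4881, -0.1785, 0.159]
ee_rot: [0.004, 0.725, 0.689, 0.001]
ft_force: [0.0, 0.2, -0.8]
finger_gap: 0.0384
grip_force: 0.0
```

>>> move_arm(
  rows=[
    [[0.813,-0.1,-0.233],[0,0,0]],
    [[0.813,-0.1,-0.233],[0,0,0]],
    [[0.813,-0.1,-0.233],[0,0,0]],
    [[0.813,-0.1,-0.233],[0,0,0]],
  ],
)

```text
t: 35.5
tcp_pos: [0.4776, -0.0523, 0.1904]
ee_rot: [0.0, 0.724, 0.69, 0.0]
ft_force: [0.3, 0.0, 0.5]
finger_gap: 0.0382
grip_force: 0.0
```

>>> move_arm(
  rows=[
    [[0.813,-0.1,-0.233],[0,0,0]],
    [[0.813,-0.1,-0.233],[0,0,0]],
    [[0.813,-0.1,-0.233],[0,0,0]],
    [[0.813,-0.1,-0.233],[0,0,0]],
  ],
)

```text
t: 35.9
tcp_pos: [0.469, 0.0697, 0.2251]
ee_rot: [0.0, 0.724, 0.69, 0.001]
ft_force: [1.0, -0.6, 0.7]
finger_gap: 0.0386
grip_force: 0.0
```

>>> move_arm(
  rows=[
    [[0.813,-0.1,-0.233],[0,0,-0.055]],
    [[0.813,-0.1,-0.233],[0,0,-0.055]],
    [[0.813,-0.1,-0.233],[0,0,-0.055]],
    [[0.813,-0.1,-0.233],[0,0,-0.055]],
  ],
)

```text
t: 36.3
tcp_pos: [0.4605, 0.1918, 0.2597]
ee_rot: [0.0, 0.704, 0.71, 0.0]
ft_force: [-0.4, -0.4, 0.2]
finger_gap: 0.0383
grip_force: 0.0
```

>>> move_arm(
  rows=[
    [[0,0,0],[0,0,0]],
    [[0,0,0],[0,0,0]],
    [[0,0,0],[0,0,0]],
    [[0,0,0],[0,0,0]],
  ],
)

```text
t: 36.7
tcp_pos: [0.4604, 0.1893, 0.2594]
ee_rot: [-0.0, 0.705, 0.709, -0.0]
ft_force: [0.2, 0.3, -0.6]
finger_gap: 0.0386
grip_force: 0.0
```

```bash
python3 snap.py w13; python3 e.py; python3 st.py .5167 .2352 .037 90.4
```

```text
36.7 [0.4604 0.1893 0.2594] [-1.000e-04  7.053e-01  7.089e-01 -2.000e-04] 0.0386 [ 0.2  0.3 -0.6]
hole [297  81  12  14 152] [302.3  86.9] [0.5166 0.272 ]
hole [295 143  11  11 120] [300. 148.] [0.5173 0.1984]
passed outer rim [[0.6136 0.2251]
 [0.7384 0.2195]
 [0.735  0.0347]
 [0.6072 0.0486]] [0.67354855 0.1319469  0.018     ]
loop near bar [[0.46378093 0.12628584 0.044     ]]
36.75 [0.4604 0.1895 0.2595] yaw 90.3 F [-0.3  0.4  0.1] gap 0.0381
shift [0.303 0.378 1.483] turnz -0.0016
```

>>> move_arm(
  rows=[
    [[0.303,0.38,0.1],[0,0,0]],
    [[0.303,0.38,0.4],[0,0,0]],
    [[0.303,0.38,0.7],[0,0,0]],
    [[0.303,0.38,0.8],[0,0,0]],
    [[0.303,0.38,0.8],[0,0,0]],
  ],
)

```text
t: 37.25
tcp_pos: [0.5158, 0.2355, 0.137]
ee_rot: [-0.001, 0.705, 0.709, -0.002]
ft_force: [0.1, 0.3, 0.8]
finger_gap: 0.0382
grip_force: 0.0
```

>>> move_arm(
  rows=[
    [[0,0,0],[0,0,0]],
    [[0,0,0.2],[0,0,0]],
    [[0,0,0.45],[0,0,0]],
    [[0,0,0.65],[0,0,0]],
    [[0,0,0.686],[0,0,0]],
  ],
)

```text
t: 37.75
tcp_pos: [0.5163, 0.2356, 0.0356]
ee_rot: [-0.001, 0.705, 0.709, -0.001]
ft_force: [-0.6, 0.7, 0.3]
finger_gap: 0.0382
grip_force: 0.0
```

>>> move_arm(
  rows=[
    [[0,0,0],[0,0,0]],
    [[0,0,0],[0,0,0]],
    [[0,0,0],[0,0,0]],
  ],
)

```text
t: 38.05
tcp_pos: [0.518, 0.2362, 0.0387]
ee_rot: [0.001, 0.705, 0.709, 0.001]
ft_force: [-0.1, 0.1, -0.8]
finger_gap: 0.0385
grip_force: 0.0
```

>>> move_arm(
  rows=[
    [[0,0,0],[0,0,0]],
    [[0,0,0],[0,0,0]],
    [[0,0,0],[0,0,0]],
    [[0,0,0],[0,0,0]],
    [[0,0,0],[0,0,0]],
  ],
  fingers=0,
  squeeze=60,
)

```text
t: 38.55
tcp_pos: [0.5172, 0.2361, 0.0374]
ee_rot: [0.0, 0.705, 0.709, 0.0]
ft_force: [-1.3, 0.6, 6.6]
finger_gap: 0.0091
grip_force: 58.8
```

>>> move_arm(
  rows=[
    [[0,0,-0.1],[0,0,0]],
    [[0,0,-0.3],[0,0,0]],
    [[0,0,-0.5],[0,0,0]],
    [[0,0,-0.7],[0,0,0]],
    [[0,0,-0.75],[0,0,0]],
  ],
)

```text
t: 39.05
tcp_pos: [0.518, 0.2363, 0.1521]
ee_rot: [0.001, 0.705, 0.709, 0.002]
ft_force: [0.7, 1.3, -1.4]
finger_gap: 0.009
grip_force: 58.7
```

>>> move_arm(
  rows=[
    [[-0.1,0.01,0],[0,0,0]],
    [[-0.3,0.02,0],[0,0,0]],
    [[-0.5,0.02,0],[0,0,0]],
    [[-0.7,0.03,0],[0,0,0]],
    [[-0.92,0.039,0],[0,0,0]],
  ],
)

```text
t: 39.55
tcp_pos: [0.5226, 0.0962, 0.1472]
ee_rot: [-0.001, 0.705, 0.709, -0.001]
ft_force: [0.6, -0.3, -1.1]
finger_gap: 0.0093
grip_force: 58.7
```

>>> move_arm(
  rows=[
    [[-0.18,0.01,0],[0,0,0]],
    [[-0.36,0.02,0],[0,0,0]],
    [[-0.54,0.02,0],[0,0,0]],
    [[-0.72,0.03,0],[0,0,0]],
    [[-0.92,0.039,0],[0,0,0]],
  ],
)

```text
t: 40.05
tcp_pos: [0.5292, -0.0415, 0.1472]
ee_rot: [-0.001, 0.705, 0.709, -0.001]
ft_force: [-0.4, -1.1, -1.7]
finger_gap: 0.009
grip_force: 58.7
```

>>> move_arm(
  rows=[
    [[-0.25,0.01,0],[0,0,0.01]],
    [[-0.5,0.02,0],[0,0,0.03]],
    [[-0.7,0.03,0],[0,0,0.04]],
    [[-0.85,0.04,0],[0,0,0.055]],
    [[-0.935,0.039,0],[0,0,0.055]],
  ],
)

```text
t: 40.55
tcp_pos: [0.536, -0.1822, 0.1472]
ee_rot: [-0.001, 0.726, 0.688, -0.001]
ft_force: [-0.1, 0.0, -1.9]
finger_gap: 0.0091
grip_force: 58.7
```

>>> move_arm(
  rows=[
    [[0,0,0],[0,0,0]],
    [[0,0,0],[0,0,0]],
    [[0,0,0],[0,0,0]],
    [[0,0,0],[0,0,0]],
  ],
)

```text
t: 40.95
tcp_pos: [0.5372, -0.1792, 0.1492]
ee_rot: [-0.0, 0.725, 0.689, 0.0]
ft_force: [0.4, 0.6, -1.7]
finger_gap: 0.0097
grip_force: 58.7
```

```bash
python3 st.py .5366 -.1803 .074 87
```

```text
40.95 [ 0.5372 -0.1792  0.1492] yaw 87.14 F [ 0.4  0.6 -1.7] gap 0.0097
shift [-0.007 -0.003  0.502] turnz 0.0024
```

>>> move_arm(
  rows=[
    [[-0.006,-0.003,0.1],[0,0,0]],
    [[-0.006,-0.003,0.3],[0,0,0]],
    [[-0.006,-0.003,0.45],[0,0,0]],
    [[-0.006,-0.003,0.5],[0,0,0]],
    [[-0.006,-0.003,0.5],[0,0,0]],
  ],
)

```text
t: 41.45
tcp_pos: [0.5365, -0.1805, 0.0738]
ee_rot: [-0.001, 0.725, 0.689, -0.0]
ft_force: [1.2, 1.0, -0.8]
finger_gap: 0.0093
grip_force: 58.6
```

>>> move_arm(
  rows=[
    [[0,0,0],[0,0,0]],
    [[0,0,0],[0,0,0]],
    [[0,0,0],[0,0,0]],
    [[0,0,0],[0,0,0]],
  ],
)

```text
t: 41.85
tcp_pos: [0.5369, -0.1811, 0.0748]
ee_rot: [0.0, 0.725, 0.689, 0.0]
ft_force: [0.1, -0.3, -0.6]
finger_gap: 0.0093
grip_force: 58.6
```

```bash
python3 st.py .5364 -.1801 .045 87
```

```text
41.85 [ 0.5369 -0.1811  0.0748] yaw 87.06 F [ 0.1 -0.3 -0.6] gap 0.0093
shift [ 0.007 -0.004  0.199] turnz 0.001
```

>>> move_arm(
  rows=[
    [[0.006,-0.003,0.03],[0,0,0]],
    [[0.006,-0.003,0.06],[0,0,0]],
    [[0.006,-0.003,0.08],[0,0,0]],
    [[0.006,-0.003,0.1],[0,0,0]],
    [[0.006,-0.003,0.1],[0,0,0]],
  ],
)

```text
t: 42.35
tcp_pos: [0.536, -0.18, 0.0587]
ee_rot: [-0.0, 0.725, 0.689, -0.0]
ft_force: [-0.2, -0.7, -1.2]
finger_gap: 0.0093
grip_force: 58.6
```

>>> move_arm(
  rows=[
    [[0,0,0.02],[0,0,0]],
    [[0,0,0.04],[0,0,0]],
    [[0,0,0.06],[0,0,0]],
    [[0,0,0.093],[0,0,0]],
    [[0,0,0.093],[0,0,0]],
  ],
)

```text
t: 42.85
tcp_pos: [0.5363, -0.1802, 0.0451]
ee_rot: [0.0, 0.725, 0.689, 0.0]
ft_force: [-0.1, -0.5, -1.3]
finger_gap: 0.0091
grip_force: 58.8
```

>>> move_arm(
  rows=[
    [[0,0,0],[0,0,0]],
    [[0,0,0],[0,0,0]],
    [[0,0,0],[0,0,0]],
    [[0,0,0],[0,0,0]],
  ],
  fingers=45,
)

```text
t: 43.25
tcp_pos: [0.5363, -0.1801, 0.0453]
ee_rot: [0.0, 0.725, 0.689, 0.0]
ft_force: [-0.5, -0.6, 0.2]
finger_gap: 0.0384
grip_force: 0.0
```

>>> move_arm(
  rows=[
    [[0,0,-0.1],[0,0,0]],
    [[0,0,-0.3],[0,0,0]],
    [[0,0,-0.5],[0,0,0]],
    [[0,0,-0.73],[0,0,0]],
    [[0,0,-0.73],[0,0,0]],
  ],
)

```text
t: 43.75
tcp_pos: [0.538, -0.1811, 0.1594]
ee_rot: [0.004, 0.725, 0.689, 0.001]
ft_force: [0.3, 0.1, -0.2]
finger_gap: 0.0382
grip_force: 0.0
```

>>> move_arm(
  rows=[
    [[-0.216,-0.297,-0.7],[0,0,0]],
    [[-0.216,-0.297,-0.7],[0,0,0]],
    [[-0.216,-0.297,-0.7],[0,0,0]],
    [[-0.216,-0.297,-0.7],[0,0,0]],
    [[-0.216,-0.297,-0.7],[0,0,0]],
  ],
  fingers=100,
)

```text
t: 44.25
tcp_pos: [0.49, -0.2099, 0.2585]
ee_rot: [-0.001, 0.725, 0.689, -0.0]
ft_force: [-0.0, -0.2, -0.0]
finger_gap: 0.0857
grip_force: 0.0
```

>>> move_arm(
  rows=[
    [[0,0,0],[0,0,0]],
    [[0,0,0],[0,0,0]],
    [[0,0,0],[0,0,0]],
    [[0,0,0],[0,0,0]],
  ],
)

```text
t: 44.65
tcp_pos: [0.4902, -0.21, 0.2593]
ee_rot: [-0.0, 0.725, 0.689, -0.0]
ft_force: [-0.6, -0.1, 0.1]
finger_gap: 0.0853
grip_force: 0.0
```

```bash
python3 snap.py w14; cat > g.py <<'E'
from h import *
import pickle,sys
o=pickle.load(open("last.pkl","rb")); c=cam("wrist",o); z=float(sys.argv[1])
for r in ctrl.masks_of("wrist","coupon1_mid"):
    v,u=np.nonzero(r["mask"]); P=back(c,np.c_[u,v],z)[:,:2]; rc=cv2.minAreaRect(P.astype(np.float32))
    print(round(r["conf"],2),r["extent"],"rect",np.round(rc[0],4),np.round(rc[1],4),round(rc[2],1))
E
python3 g.py .0265; python3 st.py
python3 - <<'E'
from h import *
import pickle
o=pickle.load(open("last.pkl","rb")); c=cam("wrist",o)
im=np.load("last.npy"); u,v=proj(c,[[.4866,-.178,.02]])[0].astype(int); x0,y0=max(0,u-85),max(0,v-95)
print(x0,y0); cv2.imwrite("pics/w14c.png",cv2.resize(im[y0:y0+180,x0:x0+180],None,fx=3.3,fy=3.3,interpolation=cv2.INTER_CUBIC)[:,:,::-1])
E
```

```text
44.65 [ 0.4902 -0.21    0.2593] [-4.000e-04  7.249e-01  6.889e-01 -1.000e-04] 0.0853 [-0.6 -0.1  0.1]
0.58 [235.2, 88.9, 34.5, 83.3] rect [ 0.487  -0.1781] [0.0992 0.0398] 86.9
44.75 [ 0.4901 -0.2101  0.2596] yaw 87.07 F [-0.   0.4  0. ] gap 0.0855
165 34
```

View pics/w14c.png

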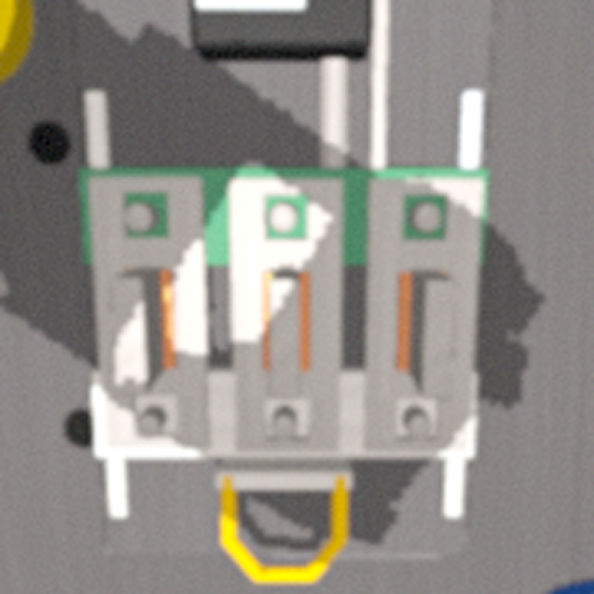

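>>> move_arm(
  rows=[
    [[0.316,0.605,0.1],[0,0,0]],
    [[0.316,0.605,0.3],[0,0,0]],
    [[0.316,0.605,0.3],[0,0,0]],
    [[0.316,0.605,0.3],[0,0,0]],
  ],
)

```text
t: 45.15
tcp_pos: [0.5834, -0.1665, 0.2129]
ee_rot: [-0.002, 0.724, 0.689, -0.001]
ft_force: [0.5, 0.2, 1.0]
finger_gap: 0.0853
grip_force: 0.0
```

>>> move_arm(
  rows=[
    [[0.316,0.605,0.3],[0,0,-0.143]],
    [[0.316,0.605,0.3],[0,0,-0.143]],
    [[0.316,0.605,0.3],[0,0,-0.143]],
    [[0.316,0.605,0.3],[0,0,-0.143]],
  ],
)

```text
t: 45.55
tcp_pos: [0.6762, -0.1249, 0.1694]
ee_rot: [-0.0, 0.671, 0.741, -0.0]
ft_force: [-0.5, -0.2, 0.2]
finger_gap: 0.0852
grip_force: 0.0
```

>>> move_arm(
  rows=[
    [[0,0,0],[0,0,0]],
    [[0,0,0],[0,0,0]],
    [[0,0,0],[0,0,0]],
    [[0,0,0],[0,0,0]],
  ],
)

```text
t: 45.95
tcp_pos: [0.6759, -0.1254, 0.1707]
ee_rot: [0.0, 0.672, 0.741, 0.0]
ft_force: [-0.3, 1.0, 0.6]
finger_gap: 0.0855
grip_force: 0.0
```

```bash
python3 snap.py w15; cat > hk.py <<'E'
from h import *
import pickle
o=pickle.load(open("last.pkl","rb")); c=cam("wrist",o); im=np.load("last.npy")
m=(im[:,:,0]>120)&(im[:,:,2]<30); m=cv2.morphologyEx(m.astype(np.uint8),cv2.MORPH_OPEN,np.ones((5,5)))
m[:,:200]=0;m[:,320:]=0; v,u=np.nonzero(m); P=back(c,np.c_[u,v],.062)[:,:2]; rc=cv2.minAreaRect(P.astype(np.float32)); print(rc,v.min(),v.max())
E
python3 hk.py;python3 st.py .6765 -.1249 .0343 95.66
```

```text
45.95 [ 0.6759 -0.1254  0.1707] [5.000e-04 6.717e-01 7.408e-01 2.000e-04] 0.0855 [-0.3  1.   0.6]
((0.6792722344398499, -0.1398509442806244), (0.022926850244402885, 0.10792341828346252), 6.410205364227295) 139 255
46.0 [ 0.676  -0.1252  0.1704] yaw 95.62 F [ 0.5 -0.1  0.2] gap 0.0853
shift [0.002 0.003 0.908] turnz -0.0007
```

>>> move_arm(
  rows=[
    [[0.002,0.003,0.2],[0,0,0]],
    [[0.002,0.003,0.5],[0,0,0]],
    [[0.002,0.003,0.8],[0,0,0]],
    [[0.002,0.003,0.908],[0,0,0]],
    [[0.002,0.003,0.908],[0,0,0]],
  ],
)

```text
t: 46.5
tcp_pos: [0.6757, -0.1243, 0.0319]
ee_rot: [-0.002, 0.672, 0.741, -0.001]
ft_force: [-0.5, 0.1, 0.8]
finger_gap: 0.0855
grip_force: 0.0
```

>>> move_arm(
  rows=[
    [[0,0,0],[0,0,0]],
    [[0,0,0],[0,0,0]],
    [[0,0,0],[0,0,0]],
    [[0,0,0],[0,0,0]],
    [[0,0,0],[0,0,0]],
  ],
)

```text
t: 47.0
tcp_pos: [0.6768, -0.1245, 0.0342]
ee_rot: [0.0, 0.671, 0.741, 0.0]
ft_force: [0.0, -0.4, 0.9]
finger_gap: 0.0854
grip_force: 0.0
```

>>> move_arm(
  rows=[
    [[0,0,0],[0,0,0]],
    [[0,0,0],[0,0,0]],
    [[0,0,0],[0,0,0]],
    [[0,0,0],[0,0,0]],
    [[0,0,0],[0,0,0]],
  ],
  fingers=0,
  squeeze=100,
)

```text
t: 47.5
tcp_pos: [0.6768, -0.1245, 0.0339]
ee_rot: [0.0, 0.671, 0.741, 0.0]
ft_force: [1.2, -1.3, -0.6]
finger_gap: 0.0223
grip_force: 97.8
```

>>> move_arm(
  rows=[
    [[0,0,-0.2],[0,0,0]],
    [[0,0,-0.4],[0,0,0]],
    [[0,0,-0.7],[0,0,0]],
    [[0,0,-0.9],[0,0,0]],
    [[0,0,-0.9],[0,0,0]],
  ],
)

```text
t: 48.0
tcp_pos: [0.6782, -0.1249, 0.1738]
ee_rot: [0.004, 0.671, 0.741, 0.002]
ft_force: [0.1, 0.0, -1.2]
finger_gap: 0.0226
grip_force: 98.2
```

>>> move_arm(
  rows=[
    [[-0.17,-0.18,0],[0,0,0]],
    [[-0.35,-0.36,0],[0,0,0]],
    [[-0.53,-0.54,0],[0,0,0]],
    [[-0.705,-0.733,0],[0,0,0]],
  ],
)

```text
t: 48.4
tcp_pos: [0.5762, -0.2412, 0.1672]
ee_rot: [-0.001, 0.671, 0.741, -0.0]
ft_force: [0.5, -0.5, -1.7]
finger_gap: 0.0224
grip_force: 98.4
```

>>> move_arm(
  rows=[
    [[-0.17,-0.18,0],[0,0,0.05]],
    [[-0.35,-0.36,0],[0,0,0.1]],
    [[-0.53,-0.54,0],[0,0,0.144]],
    [[-0.705,-0.733,0],[0,0,0.144]],
  ],
)

```text
t: 48.8
tcp_pos: [0.4772, -0.3573, 0.1674]
ee_rot: [-0.001, 0.726, 0.688, 0.0]
ft_force: [0.2, -0.6, -1.6]
finger_gap: 0.0223
grip_force: 98.4
```

>>> move_arm(
  rows=[
    [[0,0,0],[0,0,0]],
    [[0,0,0],[0,0,0]],
    [[0,0,0],[0,0,0]],
    [[0,0,0],[0,0,0]],
  ],
)

```text
t: 49.2
tcp_pos: [0.4792, -0.3556, 0.1682]
ee_rot: [-0.0, 0.725, 0.689, 0.0]
ft_force: [0.6, 0.8, -1.8]
finger_gap: 0.0223
grip_force: 98.4
```

```bash
python3 snap.py w16; python3 st.py .4782 -.3574 .043 87; python3 - <<'E'
from h import *
import pickle
o=pickle.load(open("last.pkl","rb")); c=cam("wrist",o); im=np.load("last.npy")
hsv=cv2.cvtColor(im,cv2.COLOR_RGB2HSV); m=(hsv[:,:,0]>24)&(hsv[:,:,0]<33)&(hsv[:,:,1]>180)&(hsv[:,:,2]>100)
m[200:]=0
v,u=np.nonzero(m); P=back(c,np.c_[u,v],.0405); print(m.sum(),u.min(),u.max(),v.min(),v.max(),P.min(0),P.max(0))
e=P[u<256];f=P[u>=256]; 
sel=(v<v.min()+12); print("left/right mean x",P[sel&(u<256)][:,0].mean() if (sel&(u<256)).any() else None,P[sel&(u>=256)][:,0].mean())
# rod end: brightest column around centre
z=o["tcp_pos"][2]+.016; R0=Rq(o["ee_rot"]).as_matrix(); t=np.array(o["tcp_pos"])+R0@[.1005,0,-.016]; print("pred rodend px",proj(c,[t]))
print(im[:60:3,256].astype(int).sum(1))
E
```

```text
49.2 [ 0.4792 -0.3556  0.1682] [-3.000e-04  7.248e-01  6.889e-01  1.000e-04] 0.0223 [ 0.6  0.8 -1.8]
49.25 [ 0.4792 -0.3557  0.1684] yaw 87.09 F [ 0.8 -0.1 -1.2] gap 0.0225
shift [-0.012 -0.006  0.836] turnz 0.0015
486 224 281 34 86 [ 0.45941201 -0.27397301  0.0405    ] [ 0.50634606 -0.23361258  0.0405    ]
left/right mean x 0.4619560564639112 0.5041159473763647
pred rodend px [[253.691889    23.13584496]]
[713 727 741 726 465 416 526 506 530 549 555 522 548 553 561 565 555 547
 559 555]
```

>>> move_arm(
  rows=[
    [[0,-0.006,0.15],[0,0,0]],
    [[0,-0.006,0.35],[0,0,0]],
    [[0,-0.006,0.5],[0,0,0]],
    [[0,-0.006,0.58],[0,0,0]],
    [[0,-0.006,0.58],[0,0,0]],
  ],
)

```text
t: 49.75
tcp_pos: [0.4775, -0.3557, 0.0803]
ee_rot: [-0.001, 0.725, 0.689, 0.0]
ft_force: [-1.7, -0.5, -1.8]
finger_gap: 0.0226
grip_force: 98.4
```

>>> move_arm(
  rows=[
    [[0,0,0.06],[0,0,0]],
    [[0,0,0.12],[0,0,0]],
    [[0,0,0.18],[0,0,0]],
    [[0,0,0.24],[0,0,0]],
    [[0,0,0.25],[0,0,0]],
  ],
)

```text
t: 50.25
tcp_pos: [0.4772, -0.3561, 0.0428]
ee_rot: [-0.001, 0.725, 0.688, 0.0]
ft_force: [0.0, 0.4, -1.7]
finger_gap: 0.0226
grip_force: 98.4
```

>>> move_arm(
  rows=[
    [[0,0,0],[0,0,0]],
    [[0,0,0],[0,0,0]],
    [[0,0,0],[0,0,0]],
  ],
)

```text
t: 50.55
tcp_pos: [0.4779, -0.3567, 0.0445]
ee_rot: [0.0, 0.725, 0.688, -0.0]
ft_force: [0.8, -0.7, -0.8]
finger_gap: 0.0226
grip_force: 98.4
```

```bash
python3 st.py .4782 -.3554 .043 87
```

```text
50.55 [ 0.4779 -0.3567  0.0445] yaw 87.0 F [ 0.8 -0.7 -0.8] gap 0.0226
shift [0.009 0.002 0.01 ] turnz 0.0001
```

```bash
cat > gm.py <<'E'
from h import *
import sys
rx,ry,a=.4867,-.178,np.radians(87)
ca,sa=np.cos(a),np.sin(a)
W=lambda x,y,z:[rx+ca*x-sa*y,ry+sa*x+ca*y,z]
o=ctrl.get_obs();F=[]
for n in ("scene","side"):
    im=cv2.cvtColor(ctrl.grab_frame(n),cv2.COLOR_RGB2GRAY); F.append(ctrl.get_obs()["ft_force"]); c=cam(n)
    if sys.argv[1]=="base": np.save(n+"_b.npy",im); continue
    b=np.load(n+"_b.npy")
    p=proj(c,[W(x,y,z) for x in(-.01,.05) for y in(-.07,.07) for z in(.02,.07)]); x0,y0=np.floor(p.min(0)).astype(int);x1,y1=np.ceil(p.max(0)).astype(int)
    k=6; T=cv2.resize(b[y0:y1,x0:x1],None,fx=k,fy=k,interpolation=cv2.INTER_CUBIC)
    best=max(((lambda s,d:(cv2.matchTemplate(cv2.resize(im[y0-2+int(0):y1+2,x0-2:x1+2],None,fx=k,fy=k,interpolation=cv2.INTER_CUBIC),T,cv2.TM_CCOEFF_NORMED)[0,0],d))(0,0),),key=lambda t:t[0]) if 0 else None
    S=cv2.resize(im[y0-25:y1+25,x0-25:x1+25],None,fx=k,fy=k,interpolation=cv2.INTER_CUBIC)
    r=cv2.matchTemplate(S,T,cv2.TM_CCOEFF_NORMED)
    q0=proj(c,[W(.037,0,.04)])[0]; res=[]
    for d in np.arange(0,.05,.0005):
        s=(proj(c,[W(.037-d,0,.04)])[0]-q0+25)*k; u,v=np.round(s).astype(int); res.append((r[v-2:v+3,u-2:u+3].max() if 0 else r[v,u],d))
    print(n,"gauge",max(res))
if len(F): print("t",o["t"],"F",np.mean(F+[o["ft_force"]],0).round(2),"tcp",np.round(o["tcp_pos"],4))
E
python3 gm.py base; python3 gm.py m
```

```text
t 50.55 F [ 1.02 -0.1  -1.41] tcp [ 0.4779 -0.3567  0.0445]
scene gauge (np.float32(0.9992802), np.float64(0.0))
side gauge (np.float32(0.9992754), np.float64(0.0))
t 50.65 F [ 0.25  0.17 -1.5 ] tcp [ 0.4778 -0.3567  0.0444]
```

>>> move_arm(
  rows=[
    [[-0.04,0,0],[0,0,0]],
    [[-0.08,0,0],[0,0,0]],
    [[-0.12,0,0],[0,0,0]],
    [[-0.15,0,0],[0,0,0]],
    [[-0.16,0,0],[0,0,0]],
  ],
)

```text
t: 51.25
tcp_pos: [0.4763, -0.3807, 0.0439]
ee_rot: [-0.0, 0.726, 0.688, 0.0]
ft_force: [-0.1, 5.7, -0.9]
finger_gap: 0.0227
grip_force: 98.4
```

>>> move_arm(
  rows=[
    [[0,0,0],[0,0,0]],
    [[0,0,0],[0,0,0]],
    [[0,0,0],[0,0,0]],
  ],
)

```text
t: 51.55
tcp_pos: [0.4764, -0.3803, 0.0441]
ee_rot: [-0.0, 0.725, 0.688, -0.0]
ft_force: [0.3, 4.3, -0.9]
finger_gap: 0.0221
grip_force: 98.4
```

```bash
python3 gm.py m
```

```text
scene gauge (np.float32(0.9283973), np.float64(0.0135))
side gauge (np.float32(0.9188631), np.float64(0.0325))
t 51.55 F [ 0.64  3.88 -1.19] tcp [ 0.4764 -0.3803  0.0441]
```

```bash
cat > pt.py <<'E'
from h import *
rx,ry,a=.4867,-.178,np.radians(87); ca,sa=np.cos(a),np.sin(a)
W=lambda x,y,z:[rx+ca*x-sa*y,ry+sa*x+ca*y,z]
F=[]
for n in ("scene","side","scene","side"):
    im=ctrl.grab_frame(n); o=ctrl.get_obs(); F.append(o["ft_force"]); c=cam(n)
    p=proj(c,[W(x,y,.047) for x in(.08,.2) for y in(-.05,.05)]); x0,y0=np.floor(p.min(0)).astype(int);x1,y1=np.ceil(p.max(0)).astype(int)
    q=im[y0:y1,x0:x1].astype(int); w=np.clip(np.minimum(q[:,:,0]-q[:,:,2]-40, 200),0,None)*((q[:,:,0]-q[:,:,1])>20)*((q[:,:,1]-q[:,:,2])>12)
    v,u=np.nonzero(w); 
    if len(u)==0: print(n,"none"); continue
    P=back(c,np.c_[u+x0,v+y0],.047); d=P[:,:2]-[rx,ry]; X=d@[ca,sa]; Y=d@[-sa,ca]; ww=w[v,u]
    k=(X>.085)&(X<.2)&(abs(Y)<.05); m=np.median(X[k]); k&=abs(X-m)<.01
    print(n,k.sum(),"pointer own x",(X[k]*ww[k]).sum()/ww[k].sum(), X[k].min().round(4),X[k].max().round(4),"Y",Y[k].min().round(3),Y[k].max().round(3))
print("t",o["t"],"F",np.mean(F,0).round(2),"tcp",np.round(o["tcp_pos"],4))
E
python3 pt.py; python3 - <<'E'
# pointer & fields from w1 (gauge 0) in rig frame
import sys; sys.path.insert(0,'.')
from h import *
m=ctrl.camera_model("wrist"); o=dict(tcp_pos=[.5818,-.1188,.2828],ee_rot=[-5e-4,.7064,.7078,2e-4]); c=cam("wrist",o)
q=(np.array([(150,73),(132,122),(132,148),(132,157),(132,182)])+.5)/2.5+[119.5,39.5]
a=np.radians(87); P=back(c,q,.046)[:,:2]-[.4867,-.178]; print("w1 x: pointer,green hi..lo,red",(P@[np.cos(a),np.sin(a)]).round(4))
E
```

```text
scene 27 pointer own x 0.12050839432394751 0.1168 0.1265 Y -0.007 0.028
side none
scene 27 pointer own x 0.12049847593601755 0.1168 0.1265 Y -0.007 0.028
side none
t 51.85 F [ 0.55  3.98 -1.98] tcp [ 0.4764 -0.3804  0.0441]
w1 x: pointer,green hi..lo,red [0.1618 0.1395 0.1276 0.1235 0.1117]
```

```bash
cat > pl.py <<'E'
from h import *
rx,ry,a=.4867,-.178,np.radians(87); ca,sa=np.cos(a),np.sin(a)
W=lambda x,y,z:[rx+ca*x-sa*y,ry+sa*x+ca*y,z]
for n in ("scene","side"):
    im=ctrl.grab_frame(n).astype(np.float32); c=cam(n)
    for y in (-.02,-.01,0.01,.02):
        xs=np.arange(.19,.1,-.004); p=proj(c,[W(x,y,.046) for x in xs]).astype(np.float32)
        s=cv2.remap(im,p[:,0].reshape(1,-1),p[:,1].reshape(1,-1),cv2.INTER_LINEAR)[0]
        print(n,y,"px",p[0],p[-1]); print(" ".join("%d:%d,%d,%d"%(round(x*1000),*t) for x,t in zip(xs,s)))
E
python3 pl.py
```

```text
scene -0.02 px [276.35944 207.94012] [263.85287 188.38805]
190:31,32,32 186:42,42,42 182:39,40,41 178:42,42,42 174:46,46,44 170:42,43,43 166:43,44,42 162:51,45,41 158:90,53,39 154:157,76,37 150:196,94,35 146:165,82,36 142:88,57,43 138:45,41,41 134:40,41,41 130:40,43,42 126:39,43,42 122:39,42,43 118:40,40,42 114:41,40,42 110:42,42,41 106:41,43,41 102:44,44,43
scene -0.01 px [279.15085 206.7923 ] [266.55795 187.32889]
190:48,47,46 186:79,79,72 182:110,112,102 178:134,133,120 174:134,136,123 170:130,132,119 166:137,140,126 162:135,135,120 158:151,127,107 154:186,123,87 150:214,140,91 146:191,139,104 142:123,114,94 138:100,112,97 134:103,118,102 130:101,109,95 126:107,98,86 122:112,91,82 118:119,97,87 114:128,120,107 110:136,137,123 106:116,120,109 102:89,92,83
scene 0.01 px [284.69626 204.51204] [271.9333  185.22418]
190:74,75,67 186:162,166,148 182:240,241,229 178:254,254,252 174:255,255,254 170:255,255,254 166:255,255,254 162:255,255,254 158:254,254,252 154:254,251,240 150:254,250,233 146:254,252,243 142:246,250,240 138:207,238,209 134:155,224,173 130:191,225,179 126:230,210,174 122:2
[... 1515 characters left out ...]
193 166:233,220,202 162:236,224,205 158:237,224,206 154:237,225,206 150:236,224,205 146:236,224,205 142:235,223,204 138:235,223,204 134:235,222,203 130:231,219,201 126:222,211,192 122:210,198,180 118:183,170,154 114:162,150,134 110:145,134,120 106:140,130,115 102:140,129,115
side 0.02 px [236.21672 181.95741] [243.08382 202.55534]
190:192,180,162 186:193,181,163 182:210,198,179 178:224,212,193 174:233,221,202 170:236,224,205 166:237,225,206 162:237,225,206 158:237,225,206 154:237,225,206 150:237,225,206 146:236,225,206 142:222,211,192 138:194,182,165 134:168,157,140 130:148,137,122 126:141,130,115 122:138,128,113 118:136,126,112 114:136,125,111 110:138,127,113 106:138,128,113 102:138,128,113
```

>>> move_arm(
  rows=[
    [[-0.02,0,0],[0,0,0]],
    [[-0.04,0,0],[0,0,0]],
    [[-0.06,0,0],[0,0,0]],
    [[-0.08,0,0],[0,0,0]],
    [[-0.09,0,0],[0,0,0]],
  ],
)

```text
t: 52.45
tcp_pos: [0.4757, -0.3933, 0.0438]
ee_rot: [-0.001, 0.725, 0.688, 0.001]
ft_force: [0.3, 8.2, -1.0]
finger_gap: 0.0224
grip_force: 98.3
```

>>> move_arm(
  rows=[
    [[0,0,0],[0,0,0]],
    [[0,0,0],[0,0,0]],
    [[0,0,0],[0,0,0]],
  ],
)

```text
t: 52.75
tcp_pos: [0.4757, -0.3933, 0.0438]
ee_rot: [-0.001, 0.725, 0.688, 0.0]
ft_force: [1.3, 6.7, -0.8]
finger_gap: 0.0228
grip_force: 98.3
```

```bash
python3 pl.py | sed -n 1,6p; python3 st.py
```

```text
scene -0.02 px [276.35944 207.94012] [263.85287 188.38805]
190:32,35,33 186:38,40,39 182:40,42,42 178:42,43,43 174:43,41,43 170:43,42,42 166:41,42,42 162:40,42,43 158:41,42,42 154:42,42,44 150:47,42,41 146:84,53,42 142:158,76,34 138:199,93,27 134:170,81,34 130:101,59,41 126:50,44,42 122:38,41,40 118:40,43,42 114:41,41,41 110:40,40,37 106:39,41,39 102:42,45,44
scene -0.01 px [279.15085 206.7923 ] [266.55795 187.32889]
190:47,46,45 186:81,80,72 182:114,114,102 178:131,132,117 174:135,137,123 170:128,131,118 166:138,141,126 162:137,139,125 158:134,136,122 154:135,138,122 150:142,142,129 146:153,138,116 142:179,121,83 138:205,129,73 134:184,132,87 130:137,115,91 126:114,100,88 122:117,94,85 118:123,102,92 114:129,122,110 110:134,137,121 106:120,124,111 102:92,94,86
scene 0.01 px [284.69626 204.51204] [271.9333  185.22418]
190:74,75,69 186:165,166,150 182:241,242,230 178:254,254,253 174:255,255,254 170:255,255,254 166:255,255,254 162:255,255,254 158:255,255,254 154:255,255,254 150:255,255,254 146:254,254,252 142:253,250,236 138:246,231,185 134:217,214,149 130:210,224,173 126:233,210,174 122:245,160,135 118:249,142,120 114:252,209,189 110:254,251,244 106:253,253,248 102:229,232,215
52.85 [ 0.4757 -0.3933  0.0439] yaw 87.0 F [ 1.5  7.4 -1.3] gap 0.0223
```

>>> move_arm(
  rows=[
    [[-0.01,0,0],[0,0,0]],
    [[-0.02,0,0],[0,0,0]],
    [[-0.024,0,0],[0,0,0]],
    [[-0.024,0,0],[0,0,0]],
    [[-0.024,0,0],[0,0,0]],
  ],
)

```text
t: 53.35
tcp_pos: [0.4755, -0.3966, 0.0437]
ee_rot: [-0.001, 0.725, 0.688, 0.001]
ft_force: [1.1, 6.5, -2.0]
finger_gap: 0.0222
grip_force: 98.3
```

>>> move_arm(
  rows=[
    [[0,0,0],[0,0,0]],
    [[0,0,0],[0,0,0]],
    [[0,0,0],[0,0,0]],
    [[0,0,0],[0,0,0]],
    [[0,0,0],[0,0,0]],
  ],
)

```text
t: 53.85
tcp_pos: [0.4756, -0.3966, 0.0437]
ee_rot: [-0.001, 0.725, 0.688, 0.001]
ft_force: [1.3, 8.6, -1.5]
finger_gap: 0.0226
grip_force: 98.3
```

>>> move_arm(
  rows=[
    [[0,0,0],[0,0,0]],
    [[0,0,0],[0,0,0]],
    [[0,0,0],[0,0,0]],
    [[0,0,0],[0,0,0]],
    [[0,0,0],[0,0,0]],
  ],
)

```text
t: 54.35
tcp_pos: [0.4755, -0.3966, 0.0438]
ee_rot: [-0.001, 0.725, 0.688, 0.001]
ft_force: [1.7, 7.6, -0.9]
finger_gap: 0.0226
grip_force: 98.3
```

>>> move_arm(
  rows=[
    [[0,0,0],[0,0,0]],
    [[0,0,0],[0,0,0]],
    [[0,0,0],[0,0,0]],
    [[0,0,0],[0,0,0]],
    [[0,0,0],[0,0,0]],
  ],
)

```text
t: 54.85
tcp_pos: [0.4755, -0.3966, 0.0437]
ee_rot: [-0.001, 0.725, 0.688, 0.001]
ft_force: [1.1, 8.3, -0.8]
finger_gap: 0.0226
grip_force: 98.3
```

```bash
python3 pl.py | sed -n 1,2p; python3 gm.py m; python3 st.py
```

```text
scene -0.02 px [276.35944 207.94012] [263.85287 188.38805]
190:33,34,34 186:39,40,38 182:43,44,46 178:45,45,45 174:41,41,41 170:43,43,42 166:43,43,42 162:43,44,44 158:44,45,44 154:44,45,43 150:44,45,43 146:54,46,46 142:96,56,40 138:172,80,33 134:204,96,33 130:164,80,36 126:92,57,41 122:49,45,43 118:38,42,39 114:38,40,39 110:40,39,40 106:43,43,42 102:45,45,44
scene gauge (np.float32(0.9356631), np.float64(0.029))
side gauge (np.float32(0.8357862), np.float64(0.0495))
t 54.95 F [ 1.07  8.55 -0.68] tcp [ 0.4755 -0.3966  0.0437]
55.05 [ 0.4755 -0.3966  0.0438] yaw 87.01 F [ 1.4  9.3 -0.6] gap 0.0222
```

>>> move_arm(
  rows=[
    [[0.04,0,0],[0,0,0]],
    [[0.08,0,0],[0,0,0]],
    [[0.12,0,0],[0,0,0]],
    [[0.16,0,0],[0,0,0]],
    [[0.19,0,0],[0,0,0]],
  ],
)

```text
t: 55.55
tcp_pos: [0.4771, -0.3691, 0.0443]
ee_rot: [0.001, 0.725, 0.688, -0.0]
ft_force: [0.1, -0.1, -2.3]
finger_gap: 0.0221
grip_force: 98.3
```

>>> move_arm(
  rows=[
    [[0.03,0,0],[0,0,0]],
    [[0.06,0,0],[0,0,0]],
    [[0.076,0,0],[0,0,0]],
    [[0.076,0,0],[0,0,0]],
    [[0.076,0,0],[0,0,0]],
  ],
)

```text
t: 56.05
tcp_pos: [0.4776, -0.3579, 0.0442]
ee_rot: [0.0, 0.725, 0.688, -0.0]
ft_force: [1.2, 1.0, -1.6]
finger_gap: 0.0226
grip_force: 98.3
```

```bash
python3 pl.py | sed -n 1,2p; python3 st.py .478 -.3557 .17 87
```

```text
scene -0.02 px [276.35944 207.94012] [263.85287 188.38805]
190:32,31,31 186:39,38,39 182:40,42,41 178:44,42,42 174:42,40,39 170:68,47,40 166:121,63,36 162:161,76,31 158:150,74,32 154:96,58,41 150:51,44,42 146:41,43,42 142:41,42,42 138:41,43,42 134:41,44,43 130:41,43,43 126:39,40,39 122:39,40,39 118:42,45,44 114:38,40,40 110:40,43,42 106:39,42,41 102:44,45,44
56.15 [ 0.4776 -0.358   0.0441] yaw 86.99 F [-0.1 -0.2 -2.1] gap 0.0228
shift [ 0.015  0.002 -0.839] turnz -0.0001
```

>>> move_arm(
  rows=[
    [[0.01,0,-0.1],[0,0,0]],
    [[0.015,0,-0.3],[0,0,0]],
    [[0.015,0,-0.55],[0,0,0]],
    [[0.015,0,-0.84],[0,0,0]],
    [[0.015,0,-0.84],[0,0,0]],
  ],
)

```text
t: 56.65
tcp_pos: [0.4795, -0.3573, 0.1775]
ee_rot: [0.006, 0.725, 0.688, -0.0]
ft_force: [0.1, -0.6, -1.5]
finger_gap: 0.0228
grip_force: 98.4
```

>>> move_arm(
  rows=[
    [[0.15,0.1,0],[0,0,0]],
    [[0.35,0.27,0],[0,0,0]],
    [[0.55,0.43,0],[0,0,0]],
    [[0.803,0.621,0],[0,0,0]],
  ],
)

```text
t: 57.05
tcp_pos: [0.5775, -0.2395, 0.1707]
ee_rot: [0.0, 0.726, 0.688, -0.0]
ft_force: [0.7, -0.2, -1.7]
finger_gap: 0.0224
grip_force: 98.4
```

>>> move_arm(
  rows=[
    [[0.2,0.15,0],[0,0,-0.05]],
    [[0.4,0.31,0],[0,0,-0.1]],
    [[0.6,0.46,0],[0,0,-0.144]],
    [[0.803,0.621,0],[0,0,-0.144]],
  ],
)

```text
t: 57.45
tcp_pos: [0.6771, -0.1233, 0.1706]
ee_rot: [0.0, 0.671, 0.741, -0.0]
ft_force: [0.4, -0.6, -1.5]
finger_gap: 0.0227
grip_force: 98.3
```

>>> move_arm(
  rows=[
    [[0,0,0],[0,0,0]],
    [[0,0,0],[0,0,0]],
    [[0,0,0],[0,0,0]],
    [[0,0,0],[0,0,0]],
  ],
)

```text
t: 57.85
tcp_pos: [0.6759, -0.1257, 0.1704]
ee_rot: [0.0, 0.672, 0.741, -0.0]
ft_force: [0.2, 0.4, -1.5]
finger_gap: 0.0229
grip_force: 98.6
```

```bash
python3 snap.py w17; python3 st.py .6767 -.1245 .0342 95.66
```

```text
57.85 [ 0.6759 -0.1257  0.1704] [ 1.000e-04  6.720e-01  7.406e-01 -0.000e+00] 0.0229 [ 0.2  0.4 -1.5]
57.9 [ 0.6759 -0.1256  0.1704] yaw 95.56 F [-0.6  0.1 -1.5] gap 0.0226
shift [0.007 0.006 0.908] turnz -0.0016
```

```bash
python3 - <<'E'
import cv2,numpy as np
for n in("w4","w7","w16","w17"):
    im=cv2.imread(f"pics/{n}.png").astype(int); m=((im[:,:,2]>110)&(im[:,:,0]<30)&(im[:,:,2]-im[:,:,1]>40)).astype(np.uint8); m[:,:200]=0;m[:,310:]=0
    k,l,s,ce=cv2.connectedComponentsWithStats(m); i=1+np.argmax(s[1:,4]); g=im.sum(2); print(n,s[i],ce[i].round(1),"rod cols @100:",np.nonzero(g[100,236:276]>1.2*np.median(g[100,200:310]))[0][[0,-1]]+236, g[10:40:3,256])
E
```

```text
w4 [ 228  179   56  163 8027] [255.8 258.7] rod cols @100: [236 265] [450 444 573 678 717 754 754 726 756 760]
w7 [ 228  179   56  162 7900] [255.7 258.6] rod cols @100: [246 265] [503 511 641 746 765 765 765 765 765 765]
w16 [ 228  180   56  162 7898] [255.8 259.8] rod cols @100: [236 275] [683 375 519 478 513 534 551 544 520 557]
w17 [ 228  180   56  162 8076] [255.9 259.9] rod cols @100: [236 263] [351 355 347 515 602 631 679 664 630 674]
```

>>> move_arm(
  rows=[
    [[0.007,0.005,0.1],[0,0,0]],
    [[0.007,0.005,0.3],[0,0,0]],
    [[0.007,0.005,0.5],[0,0,0]],
    [[0.007,0.005,0.65],[0,0,0]],
    [[0.007,0.005,0.72],[0,0,0]],
  ],
)

```text
t: 58.4
tcp_pos: [0.6759, -0.1239, 0.0599]
ee_rot: [-0.002, 0.672, 0.741, -0.001]
ft_force: [-0.3, -0.3, -0.9]
finger_gap: 0.0222
grip_force: 98.6
```

>>> move_arm(
  rows=[
    [[0,0,0.05],[0,0,0]],
    [[0,0,0.1],[0,0,0]],
    [[0,0,0.15],[0,0,0]],
    [[0,0,0.185],[0,0,0]],
    [[0,0,0.185],[0,0,0]],
  ],
)

```text
t: 58.9
tcp_pos: [0.6771, -0.1235, 0.0343]
ee_rot: [0.0, 0.671, 0.741, 0.0]
ft_force: [0.4, -0.2, -1.2]
finger_gap: 0.0227
grip_force: 98.9
```

>>> move_arm(
  rows=[
    [[0,0,0],[0,0,0]],
    [[0,0,0],[0,0,0]],
    [[0,0,0],[0,0,0]],
  ],
)

```text
t: 59.2
tcp_pos: [0.6771, -0.1236, 0.0346]
ee_rot: [0.0, 0.671, 0.741, 0.0]
ft_force: [-0.3, 0.1, -1.3]
finger_gap: 0.0227
grip_force: 98.9
```

```bash
python3 st.py .6767 -.1245 .0342 95.66
```

```text
59.2 [ 0.6771 -0.1236  0.0346] yaw 95.64 F [-0.3  0.1 -1.3] gap 0.0227
shift [-0.006 -0.003  0.002] turnz -0.0003
```

>>> move_arm(
  rows=[
    [[0,0,0],[0,0,0]],
    [[0,0,0],[0,0,0]],
    [[0,0,0],[0,0,0]],
    [[0,0,0],[0,0,0]],
    [[0,0,0],[0,0,0]],
  ],
  fingers=100,
)

```text
t: 59.7
tcp_pos: [0.677, -0.1235, 0.0344]
ee_rot: [0.0, 0.671, 0.741, 0.0]
ft_force: [0.0, 0.7, 0.8]
finger_gap: 0.0852
grip_force: 0.0
```

>>> move_arm(
  rows=[
    [[0,0,-0.2],[0,0,0]],
    [[0,0,-0.5],[0,0,0]],
    [[0,0,-0.8],[0,0,0]],
    [[0,0,-1],[0,0,0]],
    [[0,0,-1],[0,0,0]],
  ],
)

```text
t: 60.2
tcp_pos: [0.6786, -0.124, 0.19]
ee_rot: [0.004, 0.671, 0.741, 0.002]
ft_force: [0.1, -0.4, -0.7]
finger_gap: 0.0852
grip_force: 0.0
```

```bash
python3 snap.py w18; python3 hk.py
```

```text
60.2 [ 0.6786 -0.124   0.19  ] [0.0043 0.6714 0.7411 0.0017] 0.0852 [ 0.1 -0.4 -0.7]
((0.6790181398391724, -0.13840240240097046), (0.02308390662074089, 0.10769280791282654), 6.1834001541137695) 135 244
```

>>> move_arm(
  rows=[
    [[0.64,-0.04,-0.25],[0,0,0]],
    [[0.64,-0.04,-0.25],[0,0,0]],
    [[0.64,-0.04,-0.25],[0,0,0]],
    [[0.64,-0.04,-0.25],[0,0,0]],
  ],
)

```text
t: 60.65
tcp_pos: [0.6613, -0.0275, 0.2211]
ee_rot: [-0.0, 0.671, 0.742, -0.0]
ft_force: [1.5, -0.2, -0.0]
finger_gap: 0.0852
grip_force: 0.0
```

>>> move_arm(
  rows=[
    [[0.64,-0.04,-0.25],[0,0,0]],
    [[0.64,-0.04,-0.25],[0,0,0]],
    [[0.64,-0.04,-0.25],[0,0,0]],
    [[0.64,-0.04,-0.25],[0,0,0]],
  ],
)

```text
t: 61.05
tcp_pos: [0.6462, 0.0661, 0.2583]
ee_rot: [-0.0, 0.671, 0.741, -0.001]
ft_force: [-0.3, -0.7, -1.2]
finger_gap: 0.0854
grip_force: 0.0
```

>>> move_arm(
  rows=[
    [[0,0,0],[0,0,0]],
    [[0,0,0],[0,0,0]],
    [[0,0,0],[0,0,0]],
    [[0,0,0],[0,0,0]],
  ],
)

```text
t: 61.45
tcp_pos: [0.6463, 0.0656, 0.2589]
ee_rot: [-0.0, 0.672, 0.741, -0.0]
ft_force: [0.6, -0.5, 0.6]
finger_gap: 0.0855
grip_force: 0.0
```

```bash
python3 snap.py w19; python3 - <<'E'
from h import *
import pickle
o=pickle.load(open("last.pkl","rb")); c=cam("wrist",o); im=np.load("last.npy")
hsv=cv2.cvtColor(im,cv2.COLOR_RGB2HSV); m=((hsv[:,:,0]>65)&(hsv[:,:,0]<90)&(hsv[:,:,1]>80)).astype(np.uint8)
m=cv2.morphologyEx(m,cv2.MORPH_OPEN,np.ones((3,3)))
k,l,s,ce=cv2.connectedComponentsWithStats(m); i=1+np.argmax(s[1:,4]); print(s[i]); v,u=np.nonzero(l==i)
for z in (.018,.005):
    rc=cv2.minAreaRect(back(c,np.c_[u,v],z)[:,:2].astype(np.float32)); print(z,rc)
E
python3 st.py
```

```text
61.45 [0.6463 0.0656 0.2589] [-2.000e-04  6.718e-01  7.407e-01 -2.000e-04] 0.0855 [ 0.6 -0.5  0.6]
[  215    17   137   176 17466]
0.018 ((0.6698380708694458, 0.12148164957761765), (0.19104385375976562, 0.13458938896656036), 85.23218536376953)
0.005 ((0.6708619594573975, 0.12082774937152863), (0.19751746952533722, 0.1391499638557434), 85.23219299316406)
61.5 [0.6463 0.0658 0.2591] yaw 95.61 F [-0.1  0.1 -0.4] gap 0.0853
```

```bash
python3 gm.py m
```

```text
scene gauge (np.float32(0.09584972), np.float64(0.0))
side gauge (np.float32(0.023684824), np.float64(0.0005))
t 61.5 F [0.16 0.01 0.  ] tcp [0.6463 0.0658 0.2591]
```

>>> move_arm(
  rows=[
    [[-0.78,-0.445,0.2],[0,0,0]],
    [[-0.78,-0.445,0.345],[0,0,0]],
    [[-0.78,-0.445,0.345],[0,0,0]],
    [[-0.78,-0.445,0.345],[0,0,0]],
  ],
  fingers=45,
)

```text
t: 62.0
tcp_pos: [0.5888, -0.0602, 0.2052]
ee_rot: [-0.002, 0.673, 0.74, -0.001]
ft_force: [0.3, 0.7, 0.3]
finger_gap: 0.0383
grip_force: 0.0
```

>>> move_arm(
  rows=[
    [[-0.78,-0.445,0],[0,0,0.143]],
    [[-0.78,-0.445,0],[0,0,0.143]],
    [[-0.78,-0.445,0],[0,0,0.143]],
    [[-0.78,-0.445,0],[0,0,0.143]],
  ],
)

```text
t: 62.4
tcp_pos: [0.5353, -0.1828, 0.2081]
ee_rot: [0.001, 0.726, 0.687, -0.0]
ft_force: [0.3, 0.5, -1.0]
finger_gap: 0.0389
grip_force: 0.0
```

>>> move_arm(
  rows=[
    [[0,0,0],[0,0,0]],
    [[0,0,0],[0,0,0]],
    [[0,0,0],[0,0,0]],
    [[0,0,0],[0,0,0]],
  ],
)

```text
t: 62.8
tcp_pos: [0.5367, -0.1788, 0.2076]
ee_rot: [-0.0, 0.725, 0.689, 0.0]
ft_force: [-0.3, -0.1, -0.8]
finger_gap: 0.0383
grip_force: 0.0
```

```bash
python3 snap.py w20; python3 st.py .5364 -.18 .045 87; cat > fin.py <<'E'
# compare green/white layout: print fin orange weld lines at z of strap top
from h import *
import pickle
o=pickle.load(open("last.pkl","rb")); c=cam("wrist",o); im=np.load("last.npy").astype(int)
m=((im[:,:,0]-im[:,:,2]>45)&(im[:,:,0]-im[:,:,1]>25)).astype(np.uint8)
k,l,s,ce=cv2.connectedComponentsWithStats(m)
for i in range(1,k):
    if s[i,4]>25: v,u=np.nonzero(l==i); P=back(c,np.c_[u,v],.0285)[:,:2]; print("weld",s[i],P.mean(0).round(4),np.round(P.max(0)-P.min(0),3))
E
python3 fin.py
```

```text
62.8 [ 0.5367 -0.1788  0.2076] [-0.      0.7245  0.6893  0.    ] 0.0383 [-0.3 -0.1 -0.8]
62.85 [ 0.5367 -0.1789  0.2076] yaw 87.13 F [ 0.5 -0.7 -0.3] gap 0.0382
shift [-0.007 -0.002  1.084] turnz 0.0022
weld [  349     4    72   186 10113] [ 0.6707 -0.1208] [0.084 0.181]
weld [405  13  13  17 178] [ 0.6919 -0.0457] [0.012 0.013]
weld [  38   21   72   75 2108] [ 0.3711 -0.0642] [0.069 0.067]
weld [171  40  36  14 490] [ 0.4786 -0.0572] [0.035 0.013]
weld [166 154   8  33 163] [ 0.4436 -0.1784] [0.007 0.036]
weld [213 154   6  32 149] [ 0.4937 -0.1811] [0.006 0.035]
weld [248 154   4  33 101] [ 0.5302 -0.1822] [0.005 0.036]
weld [260 154   4  33 105] [ 0.5441 -0.1827] [0.004 0.036]
weld [188 229   7  15  76] [ 0.4579 -0.2588] [0.008 0.018]
weld [218 228  15  31 167] [ 0.4983 -0.2706] [0.019 0.039]
weld [  0 285  33  60 279] [ 0.2216 -0.3595] [0.019 0.092]
weld [472 319  40  16 355] [ 0.8325 -0.4079] [0.051 0.022]
weld [354 337  34  47 821] [ 0.6779 -0.4627] [0.049 0.082]
```

>>> move_arm(
  rows=[
    [[-0.022,0,0.1],[0,0,0]],
    [[-0.022,0,0.3],[0,0,0]],
    [[-0.022,0,0.5],[0,0,0]],
    [[-0.022,0,0.6],[0,0,0]],
    [[-0.022,0,0.6],[0,0,0]],
  ],
)

```text
t: 63.35
tcp_pos: [0.5354, -0.1821, 0.1156]
ee_rot: [-0.002, 0.725, 0.689, -0.001]
ft_force: [0.3, -0.3, 0.3]
finger_gap: 0.0383
grip_force: 0.0
```

>>> move_arm(
  rows=[
    [[0,0,0.1],[0,0,0]],
    [[0,0,0.25],[0,0,0]],
    [[0,0,0.4],[0,0,0]],
    [[0,0,0.484],[0,0,0]],
    [[0,0,0.484],[0,0,0]],
  ],
)

```text
t: 63.85
tcp_pos: [0.536, -0.1826, 0.0444]
ee_rot: [-0.001, 0.725, 0.689, -0.0]
ft_force: [-0.3, -0.3, 0.2]
finger_gap: 0.0385
grip_force: 0.0
```

>>> move_arm(
  rows=[
    [[0,0,0],[0,0,0]],
    [[0,0,0],[0,0,0]],
    [[0,0,0],[0,0,0]],
  ],
)

```text
t: 64.15
tcp_pos: [0.5367, -0.1832, 0.046]
ee_rot: [0.001, 0.725, 0.689, 0.0]
ft_force: [0.2, -0.9, 0.1]
finger_gap: 0.0383
grip_force: 0.0
```

```bash
python3 st.py .5369 -.182 .045 87
```

```text
64.15 [ 0.5367 -0.1832  0.046 ] yaw 87.06 F [ 0.2 -0.9  0.1] gap 0.0383
shift [0.008 0.001 0.007] turnz 0.001
```

>>> move_arm(
  rows=[
    [[0,0,0],[0,0,0]],
    [[0,0,0],[0,0,0]],
    [[0,0,0],[0,0,0]],
    [[0,0,0],[0,0,0]],
    [[0,0,0],[0,0,0]],
  ],
  fingers=0,
  squeeze=60,
)

```text
t: 64.65
tcp_pos: [0.5363, -0.183, 0.0454]
ee_rot: [0.0, 0.725, 0.689, 0.0]
ft_force: [-1.0, 0.6, 6.1]
finger_gap: 0.0093
grip_force: 58.8
```

>>> move_arm(
  rows=[
    [[0,0,-0.05],[0,0,0]],
    [[0,0,-0.15],[0,0,0]],
    [[0,0,-0.35],[0,0,0]],
    [[0,0,-0.6],[0,0,0]],
    [[0,0,-0.8],[0,0,0]],
  ],
)

```text
t: 65.15
tcp_pos: [0.5362, -0.1829, 0.167]
ee_rot: [0.0, 0.725, 0.689, 0.0]
ft_force: [0.1, -0.7, -0.8]
finger_gap: 0.0094
grip_force: 58.6
```

>>> move_arm(
  rows=[
    [[0.15,0.05,0],[0,0,-0.1]],
    [[0.3,0.1,0],[0,0,-0.2]],
    [[0.47,0.15,0],[0,0,-0.3]],
    [[0.64,0.21,0],[0,0,-0.4]],
    [[0.81,0.265,0],[0,0,-0.49]],
  ],
)

```text
t: 65.65
tcp_pos: [0.5823, -0.0625, 0.165]
ee_rot: [-0.0, 0.525, 0.851, -0.0]
ft_force: [-0.0, -0.4, -1.7]
finger_gap: 0.0089
grip_force: 58.6
```

>>> move_arm(
  rows=[
    [[0.12,0.13,0],[0,0,-0.1]],
    [[0.23,0.25,0],[0,0,-0.2]],
    [[0.35,0.38,0],[0,0,-0.3]],
    [[0.46,0.5,0],[0,0,-0.4]],
    [[0.576,0.628,0],[0,0,-0.49]],
  ],
)

```text
t: 66.15
tcp_pos: [0.628, 0.0567, 0.165]
ee_rot: [-0.0, 0.292, 0.957, -0.0]
ft_force: [-0.3, -0.2, -2.0]
finger_gap: 0.0092
grip_force: 58.6
```

>>> move_arm(
  rows=[
    [[0.05,0.2,0],[0,0,-0.12]],
    [[0.1,0.4,0],[0,0,-0.24]],
    [[0.14,0.6,0],[0,0,-0.36]],
    [[0.18,0.76,0],[0,0,-0.45]],
    [[0.194,0.83,0],[0,0,-0.49]],
  ],
)

```text
t: 66.65
tcp_pos: [0.6737, 0.1771, 0.1645]
ee_rot: [-0.0, 0.039, 0.999, 0.0]
ft_force: [-0.3, 0.1, -1.9]
finger_gap: 0.0095
grip_force: 58.6
```

>>> move_arm(
  rows=[
    [[0,0,0],[0,0,0]],
    [[0,0,0],[0,0,0]],
    [[0,0,0],[0,0,0]],
    [[0,0,0],[0,0,0]],
  ],
)

```text
t: 67.05
tcp_pos: [0.6737, 0.174, 0.1653]
ee_rot: [0.0, 0.042, 0.999, -0.0]
ft_force: [0.9, 0.3, -1.2]
finger_gap: 0.009
grip_force: 58.6
```

```bash
python3 st.py .6746 .1763 .031 175.2
```

```text
67.05 [0.6737 0.174  0.1653] yaw 175.15 F [ 0.9  0.3 -1.2] gap 0.009
shift [-0.005  0.016  0.895] turnz -0.0008
```

>>> move_arm(
  rows=[
    [[-0.005,0.016,0.15],[0,0,0]],
    [[-0.005,0.016,0.35],[0,0,0]],
    [[-0.005,0.016,0.55],[0,0,0]],
    [[-0.005,0.016,0.7],[0,0,0]],
    [[-0.005,0.016,0.77],[0,0,0]],
  ],
)

```text
t: 67.55
tcp_pos: [0.6737, 0.1767, 0.0473]
ee_rot: [-0.002, 0.042, 0.999, -0.0]
ft_force: [-0.4, 0.6, -1.4]
finger_gap: 0.009
grip_force: 58.6
```

>>> move_arm(
  rows=[
    [[0,0,0.03],[0,0,0]],
    [[0,0,0.06],[0,0,0]],
    [[0,0,0.09],[0,0,0]],
    [[0,0,0.12],[0,0,0]],
    [[0,0,0.125],[0,0,0]],
  ],
)

```text
t: 68.05
tcp_pos: [0.6746, 0.1774, 0.0305]
ee_rot: [-0.0, 0.041, 0.999, -0.0]
ft_force: [-1.4, 0.0, -1.2]
finger_gap: 0.0093
grip_force: 58.6
```

>>> move_arm(
  rows=[
    [[0,0,0],[0,0,0]],
    [[0,0,0],[0,0,0]],
    [[0,0,0],[0,0,0]],
  ],
)

```text
t: 68.35
tcp_pos: [0.6748, 0.1774, 0.031]
ee_rot: [0.0, 0.041, 0.999, 0.0]
ft_force: [0.2, 0.8, -1.4]
finger_gap: 0.0089
grip_force: 58.6
```

```bash
python3 st.py .6746 .1763 .0302 175.2
```

```text
68.35 [0.6748 0.1774 0.031 ] yaw 175.26 F [ 0.2  0.8 -1.4] gap 0.0089
shift [ 0.001 -0.008  0.006] turnz 0.0011
```

>>> move_arm(
  rows=[
    [[0,0,0.004],[0,0,0]],
    [[0,0,0.004],[0,0,0]],
    [[0,0,0.004],[0,0,0]],
    [[0,0,0.004],[0,0,0]],
  ],
  fingers=45,
)

```text
t: 68.75
tcp_pos: [0.6747, 0.1774, 0.0303]
ee_rot: [0.0, 0.041, 0.999, 0.0]
ft_force: [-0.3, -0.4, 0.5]
finger_gap: 0.0385
grip_force: 0.0
```

>>> move_arm(
  rows=[
    [[0,0,-0.1],[0,0,0]],
    [[0,0,-0.3],[0,0,0]],
    [[0,0,-0.6],[0,0,0]],
    [[0,0,-0.85],[0,0,0]],
    [[0,0,-0.85],[0,0,0]],
  ],
)

```text
t: 69.25
tcp_pos: [0.6769, 0.1777, 0.1657]
ee_rot: [0.006, 0.041, 0.999, 0.001]
ft_force: [-0.1, -0.1, 0.6]
finger_gap: 0.0384
grip_force: 0.0
```

>>> move_arm(
  rows=[
    [[0.351,-0.829,0],[0,0,0.49]],
    [[0.351,-0.829,0],[0,0,0.49]],
    [[0.351,-0.829,0],[0,0,0.49]],
    [[0.351,-0.829,0],[0,0,0.49]],
    [[0.351,-0.829,0],[0,0,0.49]],
  ],
)

```text
t: 69.75
tcp_pos: [0.6118, 0.0571, 0.1585]
ee_rot: [0.0, 0.294, 0.956, 0.0]
ft_force: [0.4, 0.3, 0.7]
finger_gap: 0.0385
grip_force: 0.0
```

>>> move_arm(
  rows=[
    [[-0.101,-0.894,0],[0,0,0.49]],
    [[-0.101,-0.894,0],[0,0,0.49]],
    [[-0.101,-0.894,0],[0,0,0.49]],
    [[-0.101,-0.894,0],[0,0,0.49]],
    [[-0.101,-0.894,0],[0,0,0.49]],
  ],
)

```text
t: 70.25
tcp_pos: [0.5494, -0.0619, 0.158]
ee_rot: [0.0, 0.526, 0.85, 0.0]
ft_force: [0.2, 0.4, -0.1]
finger_gap: 0.0385
grip_force: 0.0
```

>>> move_arm(
  rows=[
    [[-0.527,-0.729,0],[0,0,0.49]],
    [[-0.527,-0.729,0],[0,0,0.49]],
    [[-0.527,-0.729,0],[0,0,0.49]],
    [[-0.527,-0.729,0],[0,0,0.49]],
    [[-0.527,-0.729,0],[0,0,0.49]],
  ],
)

```text
t: 70.75
tcp_pos: [0.4869, -0.1811, 0.1578]
ee_rot: [0.0, 0.724, 0.69, 0.0]
ft_force: [-0.2, 0.4, 0.7]
finger_gap: 0.0385
grip_force: 0.0
```

>>> move_arm(
  rows=[
    [[0,0,0],[0,0,0]],
    [[0,0,0],[0,0,0]],
    [[0,0,0],[0,0,0]],
    [[0,0,0],[0,0,0]],
  ],
)

```text
t: 71.15
tcp_pos: [0.4868, -0.1807, 0.1576]
ee_rot: [0.0, 0.724, 0.689, 0.0]
ft_force: [-0.0, 0.1, 1.2]
finger_gap: 0.0385
grip_force: 0.0
```

```bash
python3 snap.py w21; python3 fin.py; python3 st.py .487 -.1815 .045 87
```

```text
71.15 [ 0.4868 -0.1807  0.1576] [0.     0.7244 0.6894 0.    ] 0.0385 [-0.   0.1  1.2]
weld [  57    0   88   90 4874] [ 0.3681 -0.0628] [0.071 0.067]
weld [  424     0    88   201 15897] [ 0.6715 -0.1251] [0.097 0.168]
weld [507   0   5  10  42] [ 0.6944 -0.0484] [0.004 0.006]
weld [219  22  43  18 694] [ 0.4811 -0.0566] [0.034 0.013]
weld [205 159   7  39 209] [ 0.4435 -0.1784] [0.007 0.037]
weld [246 159   5  39 138] [ 0.48   -0.1793] [0.006 0.037]
weld [261 159   5  39 134] [ 0.4944 -0.1792] [0.004 0.037]
weld [228 242  52  39 330] [ 0.4832 -0.2726] [0.051 0.043]
weld [  0 295  30  54 289] [ 0.2165 -0.33  ] [0.016 0.07 ]
71.2 [ 0.4867 -0.1808  0.1576] yaw 87.14 F [ 0.7 -0.  -0. ] gap 0.0385
shift [-0.004  0.002  0.751] turnz 0.0023
```

>>> move_arm(
  rows=[
    [[0,0.002,0.1],[0,0,0]],
    [[0,0.002,0.25],[0,0,0]],
    [[0,0.002,0.4],[0,0,0]],
    [[0,0.002,0.55],[0,0,0]],
    [[0,0.002,0.65],[0,0,0]],
  ],
)

```text
t: 71.7
tcp_pos: [0.4864, -0.1808, 0.0587]
ee_rot: [-0.001, 0.725, 0.689, -0.0]
ft_force: [1.0, 0.5, 0.1]
finger_gap: 0.0385
grip_force: 0.0
```

>>> move_arm(
  rows=[
    [[0,0,0.05],[0,0,0]],
    [[0,0,0.1],[0,0,0]],
    [[0,0,0.1],[0,0,0]],
    [[0,0,0.1],[0,0,0]],
    [[0,0,0.1],[0,0,0]],
  ],
)

```text
t: 72.2
tcp_pos: [0.4872, -0.1814, 0.0458]
ee_rot: [0.001, 0.725, 0.689, 0.0]
ft_force: [0.1, -0.3, 0.2]
finger_gap: 0.0385
grip_force: 0.0
```

>>> move_arm(
  rows=[
    [[0,0,0],[0,0,0]],
    [[0,0,0],[0,0,0]],
    [[0,0,0],[0,0,0]],
    [[0,0,0],[0,0,0]],
    [[0,0,0],[0,0,0]],
  ],
  fingers=0,
  squeeze=60,
)

```text
t: 72.7
tcp_pos: [0.4869, -0.1813, 0.0454]
ee_rot: [0.0, 0.725, 0.689, 0.0]
ft_force: [-1.9, 1.1, 4.3]
finger_gap: 0.0092
grip_force: 59.3
```

>>> move_arm(
  rows=[
    [[0,0,-0.05],[0,0,0]],
    [[0,0,-0.15],[0,0,0]],
    [[0,0,-0.35],[0,0,0]],
    [[0,0,-0.6],[0,0,0]],
    [[0,0,-0.8],[0,0,0]],
  ],
)

```text
t: 73.2
tcp_pos: [0.4869, -0.1811, 0.1672]
ee_rot: [0.0, 0.725, 0.689, 0.0]
ft_force: [0.7, -0.0, -1.1]
finger_gap: 0.0088
grip_force: 58.7
```

>>> move_arm(
  rows=[
    [[0.13,0.07,0],[0,0,-0.1]],
    [[0.27,0.14,0],[0,0,-0.2]],
    [[0.41,0.21,0],[0,0,-0.3]],
    [[0.55,0.29,0],[0,0,-0.4]],
    [[0.692,0.372,0],[0,0,-0.49]],
  ],
)

```text
t: 73.7
tcp_pos: [0.5481, -0.0794, 0.1652]
ee_rot: [-0.0, 0.525, 0.851, -0.0]
ft_force: [-0.4, -0.5, -1.6]
finger_gap: 0.009
grip_force: 58.7
```

>>> move_arm(
  rows=[
    [[0.08,0.13,0],[0,0,-0.1]],
    [[0.16,0.26,0],[0,0,-0.2]],
    [[0.25,0.4,0],[0,0,-0.3]],
    [[0.33,0.53,0],[0,0,-0.4]],
    [[0.42,0.664,0],[0,0,-0.49]],
  ],
)

```text
t: 74.2
tcp_pos: [0.6092, 0.0213, 0.1652]
ee_rot: [-0.0, 0.292, 0.957, -0.0]
ft_force: [0.0, 0.4, -1.2]
finger_gap: 0.0092
grip_force: 58.7
```

>>> move_arm(
  rows=[
    [[0.01,0.2,0],[0,0,-0.12]],
    [[0.02,0.4,0],[0,0,-0.24]],
    [[0.03,0.58,0],[0,0,-0.36]],
    [[0.04,0.72,0],[0,0,-0.45]],
    [[0.04,0.784,0],[0,0,-0.49]],
  ],
)

```text
t: 74.7
tcp_pos: [0.6702, 0.1227, 0.1648]
ee_rot: [-0.0, 0.039, 0.999, 0.0]
ft_force: [-0.5, -0.6, -0.7]
finger_gap: 0.009
grip_force: 58.7
```

>>> move_arm(
  rows=[
    [[0,0,0],[0,0,0]],
    [[0,0,0],[0,0,0]],
    [[0,0,0],[0,0,0]],
    [[0,0,0],[0,0,0]],
  ],
)

```text
t: 75.1
tcp_pos: [0.6698, 0.1203, 0.1654]
ee_rot: [0.0, 0.042, 0.999, -0.0]
ft_force: [-0.8, -0.2, -2.1]
finger_gap: 0.0092
grip_force: 58.7
```

```bash
python3 st.py .670 .1215 .0302 175.2
```

```text
75.1 [0.6698 0.1203 0.1654] yaw 175.16 F [-0.8 -0.2 -2.1] gap 0.0092
shift [-0.     0.008  0.901] turnz -0.0006
```

>>> move_arm(
  rows=[
    [[0,0.008,0.15],[0,0,0]],
    [[0,0.008,0.35],[0,0,0]],
    [[0,0.008,0.55],[0,0,0]],
    [[0,0.008,0.7],[0,0,0]],
    [[0,0.008,0.77],[0,0,0]],
  ],
)

```text
t: 75.6
tcp_pos: [0.6691, 0.1218, 0.0475]
ee_rot: [-0.002, 0.042, 0.999, -0.0]
ft_force: [-0.6, 1.3, -1.2]
finger_gap: 0.0094
grip_force: 58.7
```

>>> move_arm(
  rows=[
    [[0,0,0.03],[0,0,0]],
    [[0,0,0.06],[0,0,0]],
    [[0,0,0.09],[0,0,0]],
    [[0,0,0.12],[0,0,0]],
    [[0,0,0.128],[0,0,0]],
  ],
)

```text
t: 76.1
tcp_pos: [0.67, 0.1223, 0.0303]
ee_rot: [-0.0, 0.041, 0.999, 0.0]
ft_force: [-0.5, 0.7, -2.5]
finger_gap: 0.0094
grip_force: 58.7
```

>>> move_arm(
  rows=[
    [[0,0,0],[0,0,0]],
    [[0,0,0],[0,0,0]],
    [[0,0,0],[0,0,0]],
  ],
)

```text
t: 76.4
tcp_pos: [0.6702, 0.1223, 0.0307]
ee_rot: [0.0, 0.041, 0.999, 0.0]
ft_force: [0.1, -0.5, -1.7]
finger_gap: 0.0089
grip_force: 58.7
```

>>> move_arm(
  rows=[
    [[0,0,0.002],[0,0,0]],
    [[0,0,0.002],[0,0,0]],
    [[0,0,0.002],[0,0,0]],
    [[0,0,0.002],[0,0,0]],
  ],
  fingers=45,
)

```text
t: 76.8
tcp_pos: [0.6702, 0.1223, 0.0303]
ee_rot: [0.0, 0.041, 0.999, 0.0]
ft_force: [0.5, -0.7, 0.0]
finger_gap: 0.0384
grip_force: 0.0
```

>>> move_arm(
  rows=[
    [[0,0,-0.1],[0,0,0]],
    [[0,0,-0.3],[0,0,0]],
    [[0,0,-0.6],[0,0,0]],
    [[0,0,-0.85],[0,0,0]],
    [[0,0,-0.85],[0,0,0]],
  ],
)

```text
t: 77.3
tcp_pos: [0.6724, 0.1224, 0.1655]
ee_rot: [0.006, 0.041, 0.999, 0.0]
ft_force: [0.3, 0.2, 0.5]
finger_gap: 0.0384
grip_force: 0.0
```

>>> move_arm(
  rows=[
    [[0.461,-0.709,0],[0,0,0.49]],
    [[0.461,-0.709,0],[0,0,0.49]],
    [[0.461,-0.709,0],[0,0,0.49]],
    [[0.461,-0.709,0],[0,0,0.49]],
    [[0.461,-0.709,0],[0,0,0.49]],
  ],
)

```text
t: 77.8
tcp_pos: [0.5923, 0.0214, 0.1584]
ee_rot: [0.0, 0.294, 0.956, 0.0]
ft_force: [-0.8, 0.5, 0.2]
finger_gap: 0.0383
grip_force: 0.0
```

>>> move_arm(
  rows=[
    [[0.053,-0.844,0],[0,0,0.49]],
    [[0.053,-0.844,0],[0,0,0.49]],
    [[0.053,-0.844,0],[0,0,0.49]],
    [[0.053,-0.844,0],[0,0,0.49]],
    [[0.053,-0.844,0],[0,0,0.49]],
  ],
)

```text
t: 78.3
tcp_pos: [0.5149, -0.0785, 0.158]
ee_rot: [0.0, 0.526, 0.85, 0.0]
ft_force: [0.0, 0.2, 0.1]
finger_gap: 0.0384
grip_force: 0.0
```

>>> move_arm(
  rows=[
    [[-0.367,-0.761,0],[0,0,0.49]],
    [[-0.367,-0.761,0],[0,0,0.49]],
    [[-0.367,-0.761,0],[0,0,0.49]],
    [[-0.367,-0.761,0],[0,0,0.49]],
    [[-0.367,-0.761,0],[0,0,0.49]],
  ],
)

```text
t: 78.8
tcp_pos: [0.4375, -0.1785, 0.1578]
ee_rot: [0.0, 0.724, 0.69, 0.0]
ft_force: [0.1, -0.4, -0.7]
finger_gap: 0.0387
grip_force: 0.0
```

>>> move_arm(
  rows=[
    [[0,0,0],[0,0,0]],
    [[0,0,0],[0,0,0]],
    [[0,0,0],[0,0,0]],
    [[0,0,0],[0,0,0]],
  ],
)

```text
t: 79.2
tcp_pos: [0.4373, -0.1781, 0.1576]
ee_rot: [-0.0, 0.724, 0.689, 0.0]
ft_force: [-0.1, 0.3, 0.0]
finger_gap: 0.0386
grip_force: 0.0
```

```bash
python3 snap.py w22; python3 fin.py; python3 st.py .4367 -.178 .045 87
```

```text
79.2 [ 0.4373 -0.1781  0.1576] [-1.000e-04  7.244e-01  6.893e-01  0.000e+00] 0.0386 [-0.1  0.3  0. ]
weld [ 124    1   84   90 4715] [ 0.3707 -0.0645] [0.069 0.067]
weld [ 471    0   41  201 7085] [ 0.6469 -0.1242] [0.056 0.168]
weld [143  23  11  12  41] [ 0.3577 -0.0483] [0.008 0.008]
weld [286  22  43  18 709] [ 0.4851 -0.0568] [0.034 0.014]
weld [245 158   5  38 130] [ 0.4297 -0.1743] [0.006 0.036]
weld [260 158   5  38 146] [ 0.4443 -0.1748] [0.004 0.036]
weld [280 237  16  39 164] [ 0.4646 -0.2602] [0.015 0.044]
weld [324 242   9  16  48] [ 0.5071 -0.2549] [0.008 0.017]
weld [ 34 285  25  42 237] [ 0.2081 -0.3075] [0.014 0.053]
79.25 [ 0.4373 -0.1782  0.1576] yaw 87.13 F [-0.2 -1.   1.2] gap 0.0388
shift [ 0.001 -0.004  0.751] turnz 0.0022
```

>>> move_arm(
  rows=[
    [[0.01,-0.003,0.1],[0,0,0]],
    [[0.01,-0.003,0.25],[0,0,0]],
    [[0.01,-0.003,0.4],[0,0,0]],
    [[0.01,-0.003,0.55],[0,0,0]],
    [[0.01,-0.003,0.65],[0,0,0]],
  ],
)

```text
t: 79.75
tcp_pos: [0.4364, -0.1766, 0.0588]
ee_rot: [-0.001, 0.725, 0.689, -0.0]
ft_force: [-0.2, 0.0, 0.4]
finger_gap: 0.0387
grip_force: 0.0
```

>>> move_arm(
  rows=[
    [[0,0,0.05],[0,0,0]],
    [[0,0,0.1],[0,0,0]],
    [[0,0,0.1],[0,0,0]],
    [[0,0,0.1],[0,0,0]],
    [[0,0,0.1],[0,0,0]],
  ],
)

```text
t: 80.25
tcp_pos: [0.4371, -0.1771, 0.0457]
ee_rot: [0.001, 0.725, 0.689, 0.0]
ft_force: [0.5, 0.4, -0.2]
finger_gap: 0.0382
grip_force: 0.0
```

>>> move_arm(
  rows=[
    [[0,0,0],[0,0,0]],
    [[0,0,0],[0,0,0]],
    [[0,0,0],[0,0,0]],
    [[0,0,0],[0,0,0]],
    [[0,0,0],[0,0,0]],
  ],
  fingers=0,
  squeeze=60,
)

```text
t: 80.75
tcp_pos: [0.4368, -0.177, 0.0454]
ee_rot: [0.0, 0.725, 0.689, 0.0]
ft_force: [-1.0, 0.3, 4.4]
finger_gap: 0.0093
grip_force: 59.3
```

>>> move_arm(
  rows=[
    [[0,0,-0.05],[0,0,0]],
    [[0,0,-0.15],[0,0,0]],
    [[0,0,-0.35],[0,0,0]],
    [[0,0,-0.6],[0,0,0]],
    [[0,0,-0.8],[0,0,0]],
  ],
)

```text
t: 81.25
tcp_pos: [0.4367, -0.1768, 0.1671]
ee_rot: [0.0, 0.725, 0.689, 0.0]
ft_force: [0.4, 0.2, -1.2]
finger_gap: 0.0092
grip_force: 58.7
```

>>> move_arm(
  rows=[
    [[0.1,0.09,0],[0,0,-0.1]],
    [[0.22,0.18,0],[0,0,-0.2]],
    [[0.33,0.28,0],[0,0,-0.3]],
    [[0.45,0.38,0],[0,0,-0.4]],
    [[0.564,0.479,0],[0,0,-0.49]],
  ],
)

```text
t: 81.75
tcp_pos: [0.5132, -0.0952, 0.1652]
ee_rot: [-0.0, 0.525, 0.851, 0.0]
ft_force: [0.8, -0.1, -2.1]
finger_gap: 0.0093
grip_force: 58.7
```

>>> move_arm(
  rows=[
    [[0.05,0.14,0],[0,0,-0.1]],
    [[0.1,0.28,0],[0,0,-0.2]],
    [[0.15,0.42,0],[0,0,-0.3]],
    [[0.2,0.56,0],[0,0,-0.4]],
    [[0.256,0.695,0],[0,0,-0.49]],
  ],
)

```text
t: 82.25
tcp_pos: [0.5894, -0.0145, 0.1651]
ee_rot: [-0.0, 0.292, 0.957, -0.0]
ft_force: [-0.1, -0.2, -1.8]
finger_gap: 0.0093
grip_force: 58.7
```

>>> move_arm(
  rows=[
    [[-0.03,0.18,0],[0,0,-0.12]],
    [[-0.06,0.36,0],[0,0,-0.24]],
    [[-0.09,0.54,0],[0,0,-0.36]],
    [[-0.11,0.67,0],[0,0,-0.45]],
    [[-0.118,0.731,0],[0,0,-0.49]],
  ],
)

```text
t: 82.75
tcp_pos: [0.6657, 0.067, 0.1646]
ee_rot: [-0.001, 0.039, 0.999, 0.0]
ft_force: [-0.7, -0.3, -2.2]
finger_gap: 0.0091
grip_force: 58.8
```

>>> move_arm(
  rows=[
    [[0,0,0],[0,0,0]],
    [[0,0,0],[0,0,0]],
    [[0,0,0],[0,0,0]],
    [[0,0,0],[0,0,0]],
  ],
)

```text
t: 83.15
tcp_pos: [0.665, 0.065, 0.1654]
ee_rot: [-0.0, 0.042, 0.999, -0.0]
ft_force: [0.6, 0.2, -1.6]
finger_gap: 0.0094
grip_force: 58.7
```

```bash
python3 st.py .6654 .0667 .0302 175.2
```

```text
83.15 [0.665  0.065  0.1654] yaw 175.19 F [ 0.6  0.2 -1.6] gap 0.0094
shift [-0.002  0.012  0.901] turnz -0.0001
```

>>> move_arm(
  rows=[
    [[0,0.008,0.15],[0,0,0]],
    [[0,0.008,0.35],[0,0,0]],
    [[0,0.008,0.55],[0,0,0]],
    [[0,0.008,0.7],[0,0,0]],
    [[0,0.008,0.77],[0,0,0]],
  ],
)

```text
t: 83.65
tcp_pos: [0.6642, 0.0665, 0.0475]
ee_rot: [-0.002, 0.042, 0.999, 0.0]
ft_force: [0.3, 0.5, -2.2]
finger_gap: 0.0093
grip_force: 58.8
```

>>> move_arm(
  rows=[
    [[0,0,0.03],[0,0,0]],
    [[0,0,0.06],[0,0,0]],
    [[0,0,0.09],[0,0,0]],
    [[0,0,0.12],[0,0,0]],
    [[0,0,0.128],[0,0,0]],
  ],
)

```text
t: 84.15
tcp_pos: [0.6653, 0.0667, 0.0303]
ee_rot: [-0.0, 0.041, 0.999, 0.0]
ft_force: [0.3, -0.2, -2.1]
finger_gap: 0.0093
grip_force: 58.8
```

>>> move_arm(
  rows=[
    [[0,0,0],[0,0,0]],
    [[0,0,0],[0,0,0]],
    [[0,0,0],[0,0,0]],
  ],
)

```text
t: 84.45
tcp_pos: [0.6655, 0.0668, 0.0307]
ee_rot: [0.0, 0.041, 0.999, 0.0]
ft_force: [0.5, 0.1, -1.3]
finger_gap: 0.0095
grip_force: 58.8
```

>>> move_arm(
  rows=[
    [[0,0,0.002],[0,0,0]],
    [[0,0,0.002],[0,0,0]],
    [[0,0,0.002],[0,0,0]],
    [[0,0,0.002],[0,0,0]],
  ],
  fingers=45,
)

```text
t: 84.85
tcp_pos: [0.6654, 0.0667, 0.0303]
ee_rot: [0.0, 0.041, 0.999, -0.0]
ft_force: [-0.9, -0.4, 0.1]
finger_gap: 0.0382
grip_force: 0.0
```

>>> move_arm(
  rows=[
    [[0,0,-0.1],[0,0,0]],
    [[0,0,-0.3],[0,0,0]],
    [[0,0,-0.6],[0,0,0]],
    [[0,0,-0.9],[0,0,0]],
    [[0,0,-1],[0,0,0]],
  ],
)

```text
t: 85.35
tcp_pos: [0.6668, 0.0668, 0.1872]
ee_rot: [0.005, 0.041, 0.999, -0.0]
ft_force: [0.6, -0.1, 1.1]
finger_gap: 0.0382
grip_force: 0.0
```

>>> move_arm(
  rows=[
    [[0.3,0.2,-0.2],[0,0,0]],
    [[0.3,0.3,-0.6],[0,0,0]],
    [[0.3,0.3,-0.6],[0,0,0]],
    [[0.3,0.3,-0.6],[0,0,0]],
    [[0.3,0.3,-0.6],[0,0,0]],
  ],
  fingers=100,
)

```text
t: 85.85
tcp_pos: [0.624, 0.1152, 0.2706]
ee_rot: [0.0, 0.041, 0.999, -0.0]
ft_force: [0.2, 0.0, -0.3]
finger_gap: 0.0852
grip_force: 0.0
```

>>> move_arm(
  rows=[
    [[0,0,0],[0,0,0]],
    [[0,0,0],[0,0,0]],
    [[0,0,0],[0,0,0]],
    [[0,0,0],[0,0,0]],
  ],
)

```text
t: 86.25
tcp_pos: [0.6242, 0.1151, 0.2697]
ee_rot: [-0.0, 0.041, 0.999, -0.0]
ft_force: [-0.4, 0.0, 0.5]
finger_gap: 0.0853
grip_force: 0.0
```

```bash
python3 snap.py w23; sed 's/.0285/.011/' fin.py > fin2.py; python3 fin2.py; python3 - <<'E'
from h import *
import pickle
o=pickle.load(open("last.pkl","rb")); c=cam("wrist",o); im=np.load("last.npy")
hsv=cv2.cvtColor(im,cv2.COLOR_RGB2HSV); m=((hsv[:,:,0]>65)&(hsv[:,:,0]<90)&(hsv[:,:,1]>80)).astype(np.uint8)
k,l,s,ce=cv2.connectedComponentsWithStats(m)
for i in range(1,k):
    if 60<s[i,4]<600: print("hole?",s[i],back(c,[ce[i]],.011)[0,:2].round(4))
E
python3 st.py
```

```text
86.25 [0.6242 0.1151 0.2697] [-4.000e-04  4.150e-02  9.991e-01 -0.000e+00] 0.0853 [-0.4  0.   0.5]
weld [250   0  42  31 394] [0.4677 0.1401] [0.034 0.047]
weld [ 79  28  16  32 336] [ 0.4754 -0.0777] [0.035 0.014]
weld [124  31  11  57 240] [ 0.5015 -0.0315] [0.063 0.008]
weld [ 443  153   69   70 2934] [0.6893 0.4135] [0.105 0.093]
weld [  13  171  151   66 5165] [ 0.6766 -0.1336] [0.083 0.22 ]
weld [226 173   5  26  96] [0.6667 0.0722] [0.036 0.007]
weld [258 172   3  26  76] [0.6702 0.1152] [0.036 0.006]
weld [268 173   3  11  27] [0.6605 0.13  ] [0.014 0.003]
weld [297 173   5  26  98] [0.6754 0.1706] [0.036 0.007]
weld [ 201  268   59   72 2001] [0.857  0.0533] [0.131 0.093]
hole? [ 96  28  12  30 236] [ 0.476 -0.06 ]
hole? [218 154  10   9  83] [0.6286 0.0696]
hole? [260 154   9   9  81] [0.6332 0.1249]
hole? [301 154   9  10  77] [0.6385 0.1796]
86.3 [0.6242 0.1152 0.2698] yaw 175.25 F [0.6 0.1 0.2] gap 0.0851
```

```bash
python3 pl.py | sed -n 1,2p; python3 - <<'E'
from cell import ctrl
print(ctrl.job_done())
E
```

```text
scene -0.02 px [276.35944 207.94012] [263.85287 188.38805]
190:35,36,38 186:27,30,31 182:28,29,30 178:25,26,28 174:22,26,25 170:23,26,25 166:24,24,24 162:28,24,23 158:30,26,23 154:27,24,23 150:27,28,30 146:29,29,31 142:33,33,34 138:34,35,38 134:30,32,35 130:33,34,36 126:33,34,35 122:31,33,34 118:33,33,34 114:27,30,30 110:21,26,25 106:24,26,26 102:25,28,29
the job is handed in; nothing more can be done
None
```

The job is handed in; by my last measurements all three coupons lie flat in the green tray after about 2 s in the green field, the hook is back in its rest, and the blue tray is out. The gauge read near rest right after the pull, but the arm blocked a final check, and no verdict came back.

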